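# Make up the mending kit and the stain kit

## Robot

A 7-joint arm with a two-finger parallel gripper is mounted at the origin on a cart in front of the work surface, level with it; the furniture and walls round the work are solid. World frame = base frame: x ahead of the robot, y to its left, z up, the work surface at z = 0. Lengths are in m, angles in rad, forces in N, time in s.
With the tool pointing down it reaches from about 0.4 to 0.85 m from the base axis. Payload 4.5 kg.
Tool frame: the origin (TCP) lies at the centre of the arm's flange, where the gripper is bolted on; the fingertips stand 166 mm ahead of it and the grasp point (between the pads) lies 147 mm ahead of it (r.grip_depth is the distance from the TCP to the grasp point, in m); z points along the fingers, y is the line along which they close (so a half turn about z gives the same grasp; the last joint's range is limited). The gripper opens to 88 mm and grips with 3 to 60 N. Pads are 18 mm wide; open, the fingers measure 123 mm over their backs; the gripper's body (75 mm by 187 mm) begins 45 mm behind the grasp point.
Start: joints at [1.265, 0.689, -0.195, 1.565, 0.157, 0.902, -0.215], TCP at [0.208, -0.589, 0.405] pointing down, gripper open.
Joint ranges: [-3.01, 3.01], [-0.46, 2.08], [-1.47, 1.51], [0.13, 2.56], [-1, 4.14], [0.04, 2.09], [-2.66, 2.66]. Speed limits (rad/s): [2.57, 2.57, 3.14, 3.14, 3.14, 3.14, 3.14].

## Interface

Orientations are given as a unit quaternion [x, y, z, w].
In Python, from plant import status, cams, r, finder gives the robot as it stands.
- The arm moves only by the tool play_rows, never from a script. Its argument "rows" is a list of rows, each a list of 7 numbers: the opening in per cent of the stroke, from 0 (shut) to 100 (fully open), then the shift along the tool's x, y, z in m, then the turn, a rotation vector about the tool's x, y, z in degrees. A call has 1 to 8 rows; each row shifts and turns the commanded pose from where the row before left it, along the tool's axes as they then stand; what a row does not reach is not made up. A row lasts 1/8 s, in which the tool goes at most 62.5 mm and 10.7 degrees, less where a joint would pass 70% of its speed; a pose out of reach is approached as far as the arm can. A call with a gripper value outside its range is refused whole. The fingers move at their own pace and stop on an object; "grip_force" is the grip in N (left out, the last holds). Time passes only in rows, so rows that do not move let the fingers close. It gives the time, the measured TCP pose, the force, the opening and the grip force at its end, in the units of the state.
- status.get_state(): the state, without advancing time (a new reading comes with each control period).
- cams.snapshot(name): name is "scene" or "top" or "wrist"; returns the picture (400x640x3 uint8, red, green, blue); there is no depth.
- cams.camera_params(name): a dict with "vfov" (degrees; the focal length in pixels is half the picture's height over the tangent of half this angle, whatever the lens; pixels are square), "cx", "cy" (the principal point, pixels), "distortion" ([k1, k2, p1, p2, k3] as OpenCV has them; the pictures are not rectified), "R" (3x3) and "t" (3): a world point X has camera coordinates R X + t; the wrist camera has in their place "tool_from_camera" (4x4, takes a point from camera to tool coordinates, whose origin is the TCP and whose axes are the flange's). Camera axes: x right, y down, z forward; pixel columns grow to the right and rows downward; lengths in m; the calibration is good to about 2 mm. A picture is of the moment at which its call begins: read the wrist's pose just before it. camera_params takes no time and is no camera call.
- r.finish_job(): hands the job in; it is judged then, once.
Trained networks look in the newest picture that a camera, given by its name, has taken for a name from the list of things; names that differ only in an ending like _2 or _b are one class to them, and where a whole thing is asked for, a point or a joint stands for the part that bears it (a point fixed in the world has none). Each returns a list of dicts, best first, with "score" (0 to 1); they miss things now and then, are a little off and sometimes report something else, mostly with a low value. They report only what shows in the picture. A call takes as long as a camera call. They do not tell look-alikes from the thing itself.
- finder.spot_in(camera, label): "at" ([x, y, z] in m, in the coordinates of the camera as it stood for that picture, good to about 4 mm: the middle of the surface that is visible of it).
- finder.regions_of(camera, label): "mask" (400x640 bool, what is visible of it).
The state is a dict: "clock": time; "q": joint angles; "qd": joint speeds; "joint_torque": joint torques, N m; "tool_pos": TCP position; "eef_rot": TCP orientation; "contact_force": force on the tool from outside, world axes, zero at the start; "moment": the same for the moment, N m; "opening": opening from 0.0 (shut) to 1.0 (fully open); "finger_force": force on a finger pad.
Only numpy, scipy, OpenCV 4.12 (cv2) and the standard library are available. Lean on these libraries where they do the work, as an engineer would, in place of code of your own. Each camera call takes 0.05 s, during which the arm holds its last target. There are 200 camera calls.

## Task

Make up the two kits in the grey plastic trays on the left. Mending kit (the tray with the square recess): the tape measure in the square recess and one of the two loose thread spools on the worktop in each small round recess; stain kit (the tray with two round recesses): the open white dosing cap, mouth up, in the large recess and the brown dropper bottle that stands among them in the smaller one. Everything must stand upright on the floor of its recess and be let go; leave the closed blue cap and the red timer where they are.

Things in the scene. Friction and masses are not known exactly. Their poses are not given: they have to be found in the camera images.
- mending_tray: Mending kit tray: fixed grey plastic board, 106 (x) x 200 (y) x 16 mm high, at the left of the worktop. On its y axis: square recess 82 x 82 mm at y = +51 mm, round recesses 44 mm across at y = -18 and -70 mm. Recesses are 12 mm deep, floor 4 mm above the worktop. Origin: centre of the underside; x points away from the robot, y to its left, within 7 degrees. Either tray may be the nearer one.
- stain_tray: Stain kit tray: fixed grey plastic board, 106 (x) x 200 (y) x 16 mm high, at the left of the worktop. On its y axis: large round recess 86 mm across at y = +47 mm, smaller round recess 54 mm across at y = -56 mm. Recesses are 12 mm deep, floor 4 mm above the worktop. Origin: centre of the underside; x points away from the robot, y to its left, within 7 degrees. Either tray may be the nearer one.
- tape_measure: yellow pocket tape measure standing upright, 64 (x) by 56 (y) by 53 mm high, about 0.11 kg; its two flat sides face its own +y and -y and are 55 mm apart (grip there). Origin: about the centre of the underside, z up, the blade mouth towards -x. At the start its y axis is within 35 degrees of the robot's left-right direction.
- spool_a: Thread spool: spool of thread (either colour; the two spools are interchangeable), upright, 25 mm across its flanges and 43 mm tall, about 20 g, solid. Origin: centre of the underside, z up.
- spool_b: Thread spool: spool of thread (either colour; the two spools are interchangeable), upright, 25 mm across its flanges and 43 mm tall, about 20 g, solid. Origin: centre of the underside, z up.
- dosing_cap: open white dosing cap (a round cup, mouth up), 65 mm across at the rim, 56 mm at the foot, 40 mm tall, about 20 g, stiff. Origin: centre of the underside, z up.
- dropper_bottle: small brown dropper bottle with a black bulb top, upright, round body 33 mm across and 70 mm tall, 102 mm tall over the bulb, about 70 g. Origin: centre of the underside, z up.
- closed_cap: light blue closed cap (mouth down, flat top), 65 mm across, 40 mm tall, loose; belongs to no kit and stays where it is. Origin: centre of the underside.
- wash_timer: red wind-up timer, 60 by 67 by 62 mm, loose; belongs to no kit and stays where it is. Origin: about the centre of the underside.
Things that resemble listed ones, but are neither listed nor needed, are in the scene too. Leave any black look-alike of the spool_b alone. What is shaped like the dosing_cap but green is not meant.

How it is judged:
At the end, for the whole second after the job is handed in: Each thing is in its recess (tape within 16 mm of its centre along each tray axis, spools 13, one in each, cap and dropper 14), foot at most 8 mm above the tray's underside, upright within 0.12 rad, at rest, released; closed cap and timer within 20 mm of their starts (x of tape_measure in the frame of mending_tray between -0.016 and 0.016 m and y of tape_measure in the frame of mending_tray between 0.035 and 0.067 m and z of tape_measure in the frame of mending_tray between 0 and 0.008 m and x of dosing_cap in the frame of stain_tray between -0.014 and 0.014 m and y of dosing_cap in the frame of stain_tray between 0.033 and 0.061 m and z of dosing_cap in the frame of stain_tray between 0 and 0.008 m and x of dropper_bottle in the frame of stain_tray between -0.014 and 0.014 m and y of dropper_bottle in the frame of stain_tray between -0.07 and -0.042 m and z of dropper_bottle in the frame of stain_tray between 0 and 0.008 m and ((x of spool_a in the frame of mending_tray between -0.013 and 0.013 m and y of spool_a in the frame of mending_tray between -0.031 and -0.005 m and z of spool_a in the frame of mending_tray between 0 and 0.008 m and x of spool_b in the frame of mending_tray between -0.013 and 0.013 m and y of spool_b in the frame of mending_tray between -0.083 and -0.057 m and z of spool_b in the frame of mending_tray between 0 and 0.008 m) or (x of spool_a in the frame of mending_tray between -0.013 and 0.013 m and y of spool_a in the frame of mending_tray between -0.083 and -0.057 m and z of spool_a in the frame of mending_tray between 0 and 0.008 m and x of spool_b in the frame of mending_tray between -0.013 and 0.013 m and y of spool_b in the frame of mending_tray between -0.031 and -0.005 m and z of spool_b in the frame of mending_tray between 0 and 0.008 m)) and angle between each of tape_measure, spool_a, spool_b, dosing_cap, dropper_bottle's own z axis and vertical below 0.12 rad and linear speed of each of tape_measure, spool_a, spool_b, dosing_cap, dropper_bottle below 0.02 m/s and contact force between the fingers and tape_measure below 0.05 N and contact force between the fingers and spool_a below 0.05 N and contact force between the fingers and spool_b below 0.05 N and contact force between the fingers and dosing_cap below 0.05 N and contact force between the fingers and dropper_bottle below 0.05 N and distance of each of closed_cap, wash_timer from where it was at the start of the episode below 0.02 m); the robot touches nothing.
It fails at once if the closed blue cap or the timer is moved by more than 20 mm (distance of any of closed_cap, wash_timer from where it was at the start of the episode above 0.02 m).
It also fails if it takes over 125 s, if anything falls off the work surface, if the arm or the gripper's body presses on something with over 40 N, if the wrist force passes 120 N, or if a joint passes its speed limit or range.

## Working session

There is one attempt and no reset: what is moved stays moved. The work goes in short steps, Python scripts to look and compute and a tool call to move; the robot and the scene stay as the last step left them, time stands still between calls to the robot, and variables do not carry over. Pictures are saved under pics/ and viewed, at most 14 in all, crops included, and the job is handed in when it is done.

Besides the shell and the picture viewer there is one more tool, called as name(argument=value, ...) on one line, values as JSON. play_rows: Moves the arm, as the interface text tells. Its arguments: {"type":"object","properties":{"rows":{"type":"array","items":{"type":"array","items":{"type":"number"}}},"grip_force":{"type":"number"}},"required":["rows"]}

```bash
ls; mkdir -p pics; cat > h.py <<'E'
import numpy as np, cv2
from plant import status, cams, r, finder
from scipy.spatial.transform import Rotation as Ro
def K(p):
    f=200/np.tan(np.radians(p["vfov"])/2); return np.array([[f,0,p["cx"]],[0,f,p["cy"]],[0,0,1.]])
def extr(name,st=None):
    """camera->world R,t"""
    p=cams.camera_params(name)
    if "R" in p: R=np.array(p["R"]); return R.T, -R.T@np.array(p["t"])
    st=st or status.get_state(); T=np.array(p["tool_from_camera"]); Rt=Ro.from_quat(st["eef_rot"]).as_matrix()
    return Rt@T[:3,:3], Rt@T[:3,3]+np.array(st["tool_pos"])
def px2w(name,uv,z,st=None):
    p=cams.camera_params(name); R,t=extr(name,st)
    n=cv2.undistortPoints(np.array(uv,float).reshape(-1,1,2),K(p),np.array(p["distortion"])).reshape(-1,2)
    d=np.c_[n,np.ones(len(n))]@R.T
    return t+d*((z-t[2])/d[:,2])[:,None]
def w2px(name,X,st=None):
    p=cams.camera_params(name); R,t=extr(name,st)
    Xc=(np.array(X,float).reshape(-1,3)-t)@R
    return cv2.projectPoints(Xc,np.zeros(3),np.zeros(3),K(p),np.array(p["distortion"]))[0].reshape(-1,2)
def spot(name,label,st=None):
    R,t=extr(name,st); return [(round(d["score"],2),np.round(R@np.array(d["at"])+t,3)) for d in finder.spot_in(name,label)]
def save(name,f,st=None):
    im=cams.snapshot(name); cv2.imwrite("pics/"+f,im[:,:,::-1]); return im
E
python3 - <<'E'
from h import *
save("scene","s0.png"); 
save("top","t0.png")
for l in ["mending_tray","stain_tray","tape_measure","spool_a","dosing_cap","dropper_bottle","closed_cap","wash_timer"]: print(l,spot("top",l))
print(extr("top"),extr("scene")[1],cams.camera_params("wrist"))
s=status.get_state();print(s["tool_pos"],Ro.from_quat(s["eef_rot"]).as_matrix().round(3),s["clock"])
E
```

```text
pics
mending_tray [(0.85, array([0.427, 0.049, 0.019])), (0.72, array([ 0.683, -0.38 ,  0.061])), (0.21, array([ 0.568, -0.149,  0.053]))]
stain_tray [(0.7, array([0.569, 0.052, 0.016]))]
tape_measure [(0.57, array([ 0.567, -0.147,  0.054]))]
spool_a [(0.58, array([ 0.569, -0.363,  0.045])), (0.58, array([ 0.497, -0.263,  0.044])), (0.48, array([ 0.513, -0.323,  0.043])), (0.46, array([ 0.46 , -0.312,  0.039]))]
dosing_cap [(0.91, array([ 0.432, -0.14 ,  0.005])), (0.77, array([ 0.539, -0.454,  0.004]))]
dropper_bottle [(0.44, array([ 0.438, -0.377,  0.059]))]
closed_cap [(0.83, array([ 0.635, -0.242,  0.041])), (0.34, array([ 0.438, -0.377,  0.061]))]
wash_timer [(0.72, array([ 0.681, -0.379,  0.058]))]
(array([[-1.53300859e-02, -9.96455159e-01,  8.27170196e-02],
       [-9.99882059e-01,  1.53540718e-02, -3.46165730e-04],
       [-9.25104434e-04, -8.27125707e-02, -9.96573015e-01]]), array([ 0.44958687, -0.19094974,  1.18507873])) [ 0.13490116 -0.85488741  0.78123588] {'vfov': 60.20645684281121, 'cx': 319.5343951715509, 'cy': 192.4608040555108, 'distortion': array([-0.042124,  0.      ,  0.      ,  0.      ,  0.      ]), 'tool_from_camera': array([[ 5.95842061e-04, -9.53556537e-01, -3.01213504e-01,
         7.87099690e-02],
       [ 9.99999779e-01,  4.79186235e-04,  4.61170433e-04,
        -7.69390456e-04],
       [-2.95414716e-04, -3.01213712e-01,  9.53556612e-01,
         2.11795244e-02],
       [ 0.00000000e+00,  0.00000000e+00,  0.00000000e+00,
         1.00000000e+00]])}
[ 0.20833463 -0.58925894  0.40470974] [[ 0.943  0.333  0.   ]
 [ 0.333 -0.943 -0.   ]
 [ 0.     0.    -1.   ]] 0.5
```

View pics/t0.png

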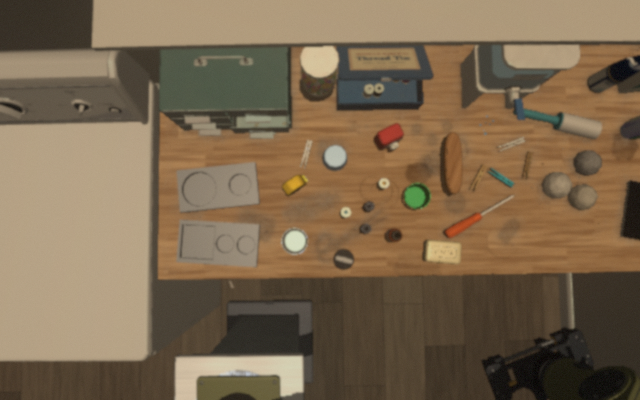

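View pics/s0.png

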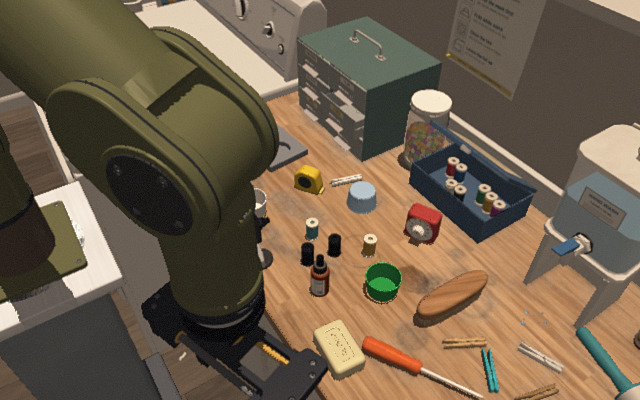

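The top view shows both trays at left: stain with two round recesses at (218,187), mending with the square recess at (219,244). The tape is at (295,184), the white cap at (294,241), the loose light spools at (383,183) and (346,212) with black look-alikes between them, and the dropper at (393,235). The scene view confirms the dropper and the green cup. Next I go above the things for a closer look.

play_rows(rows=[[100, 0, 0, 0, 0, 0, 6.5], [100, 0, 0, 0, 0, 0, 6.5], [100, 0, 0, 0, 0, 0, 6.5], [100, 0.036, -0.04, 0, 0, 0, 0], [100, 0.036, -0.04, 0, 0, 0, 0], [100, 0.036, -0.04, 0, 0, 0, 0], [100, 0.036, -0.04, 0, 0, 0, 0], [100, 0.036, -0.04, 0, 0, 0, 0]])

```text
clock: 1.5
tool_pos: [0.3895, -0.388, 0.405]
eef_rot: [1.0, -0.0, 0.0, 0.0]
contact_force: [0.9, 0.2, -1.0]
opening: 0.994
finger_force: 0.0
```

play_rows(rows=[[100, 0.036, -0.04, 0, 0, 0, 0], [100, 0.036, -0.04, 0, 0, 0, 0], [100, 0.036, -0.04, 0, 0, 0, 0], [100, 0, 0, 0, 0, 0, 0], [100, 0, 0, 0, 0, 0, 0]])

```text
clock: 2.12
tool_pos: [0.4962, -0.2697, 0.4047]
eef_rot: [1.0, -0.0, -0.0, 0.0]
contact_force: [-0.9, 0.2, -0.9]
opening: 1.0
finger_force: 0.0
```

```bash
cat >> h.py <<'E'
def cent(name,label,z,st,smin=0.3):
    """world centre of mask's min enclosing circle at height z, mask bbox px, mean colour"""
    im=cams.snapshot(name); out=[]
    for d in finder.regions_of(name,label):
        if d["score"]<smin: continue
        m=d["mask"].astype(np.uint8); c=max(cv2.findContours(m,0,2)[0],key=cv2.contourArea)
        (u,v),rad=cv2.minEnclosingCircle(c)
        out.append((round(d["score"],2),px2w(name,[u,v],z,st)[0].round(4),(int(u),int(v),int(rad)),im[m>0].mean(0).astype(int)))
    return out
E
python3 - <<'E'
from h import *
s=status.get_state();print(np.round(s["tool_pos"],4),Ro.from_quat(s["eef_rot"]).as_matrix().round(3),s["clock"])
save("wrist","w1.png")
for l,z in [("tape_measure",.053),("spool_a",.043),("dosing_cap",.04),("dropper_bottle",.102),("closed_cap",.04),("wash_timer",.06)]:
    print(l,spot("wrist",l,s)); 
    for o in cent("wrist",l,z,s): print("   ",o)
E
```

```text
[ 0.4962 -0.2697  0.4047] [[ 1.    -0.001 -0.001]
 [-0.001 -1.    -0.001]
 [-0.001  0.001 -1.   ]] 2.125
tape_measure [(0.67, array([ 0.576, -0.149,  0.048]))]
    (0.74, array([ 0.5762, -0.1545,  0.053 ]), (195, 82, 37), array([193, 161,  11]))
spool_a [(0.91, array([ 0.467, -0.317,  0.038])), (0.81, array([ 0.516, -0.322,  0.043])), (0.69, array([ 0.57 , -0.362,  0.041])), (0.68, array([ 0.508, -0.266,  0.043])), (0.33, array([ 0.452, -0.378,  0.062]))]
    (0.86, array([ 0.5729, -0.3589,  0.043 ]), (414, 86, 17), array([204, 189, 144]))
    (0.8, array([ 0.506 , -0.2687,  0.043 ]), (319, 155, 15), array([100,  94,  73]))
    (0.72, array([ 0.5192, -0.3233,  0.043 ]), (374, 142, 15), array([36, 32, 28]))
    (0.72, array([ 0.4679, -0.3152,  0.043 ]), (364, 191, 16), array([17, 16, 15]))
dosing_cap [(0.79, array([ 0.427, -0.136,  0.01 ])), (0.72, array([ 0.54 , -0.46 ,  0.009]))]
    (0.86, array([ 0.5435, -0.4403,  0.04  ]), (492, 117, 36), array([ 35, 122,  45]))
    (0.83, array([ 0.4399, -0.1467,  0.04  ]), (205, 215, 32), array([188, 179, 153]))
dropper_bottle [(0.86, array([ 0.452, -0.38 ,  0.061]))]
closed_cap [(0.89, array([ 0.629, -0.245,  0.034]))]
    (0.69, array([ 0.6336, -0.2483,  0.04  ]), (296, 16, 34), array([195, 201, 193]))
    (0.63, array([ 0.5753, -0.1524,  0.04  ]), (197, 83, 37), array([194, 162,  11]))
wash_timer []
```

View pics/w1.png

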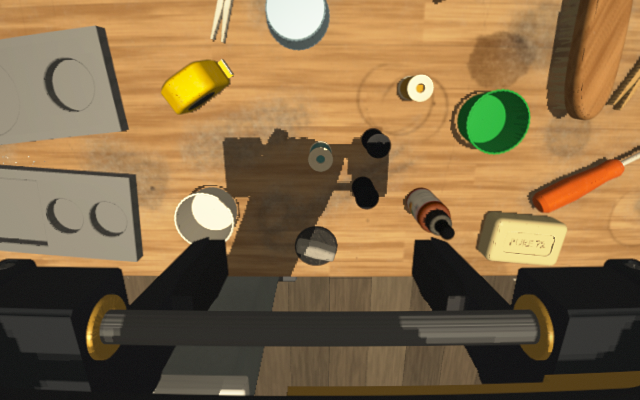

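The wrist view shows everything as expected: tape (197,83), spools (420,88) and (320,158), white cap (206,215), dropper bulb (447,229), black spools (375,143) and (366,192). I look over the trays next.

play_rows(rows=[[100, -0.007, -0.052, -0.008, 0, 0, 0], [100, -0.007, -0.052, -0.008, 0, 0, 0], [100, -0.007, -0.052, -0.008, 0, 0, 0], [100, -0.007, -0.052, -0.008, 0, 0, 0], [100, -0.007, -0.052, -0.008, 0, 0, 0], [100, 0, 0, 0, 0, 0, 0], [100, 0, 0, 0, 0, 0, 0]])

```text
clock: 3.95
tool_pos: [0.4617, -0.0098, 0.4448]
eef_rot: [1.0, -0.0, 0.0, 0.0]
contact_force: [-0.1, -0.9, -0.1]
opening: 1.002
finger_force: 0.0
```

```bash
python3 - <<'E'
from h import *
s=status.get_state();print(np.round(s["tool_pos"],4),s["clock"])
im=save("wrist","w2.png")
for l in ["mending_tray","stain_tray"]:
    print(l,spot("wrist",l,s))
    d=finder.regions_of("wrist",l)
    for x in d[:1]:
        m=x["mask"].astype(np.uint8); c=max(cv2.findContours(m,0,2)[0],key=cv2.contourArea); print(x["score"],cv2.boundingRect(c))
E
```

```text
[ 0.4617 -0.0098  0.4448] 3.95
mending_tray [(0.76, array([0.436, 0.047, 0.016])), (0.26, array([0.572, 0.053, 0.017])), (0.17, array([ 0.45 , -0.37 ,  0.033]))]
0.58 (190, 127, 168, 95)
stain_tray [(0.65, array([0.571, 0.047, 0.018]))]
0.6 (170, 0, 190, 112)
```

View pics/w2.png

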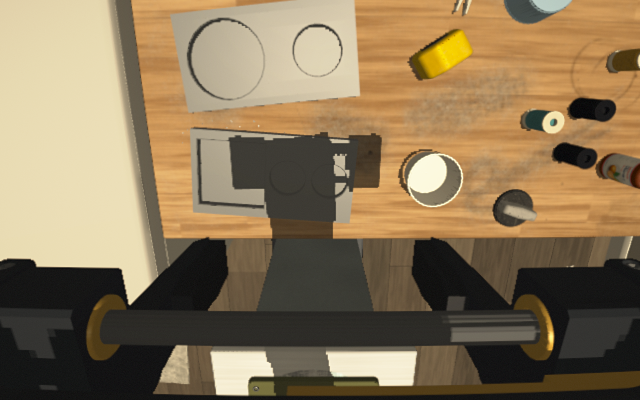

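The view shows the stain recess centres at (227,59) and (317,50), and the mending round recesses at (288,178) and (329,180) with the square's corners near (199,139) and (200,206). I fit both trays and check the things from the two views.

```bash
python3 - <<'E'
from h import *
s=status.get_state()
def fit(local,uv):
    W=px2w("wrist",uv,.016,s)[:,:2]; L=np.array(local,float)
    H=(L-L.mean(0)).T@(W-W.mean(0)); a=np.arctan2(H[0,1]-H[1,0],H[0,0]+H[1,1])
    R=np.array([[np.cos(a),-np.sin(a)],[np.sin(a),np.cos(a)]]); t=W.mean(0)-R@L.mean(0)
    return np.degrees(a),t,R,(W-(L@R.T+t)).round(4)*1000
a,t,R,e=fit([[.053,.1],[-.053,.1],[-.053,-.1],[0,-.018],[0,-.070]],[[191,128],[193,214],[352,222],[288,178],[329,180]])
print("mend",a,t,"\n",e); 
for y in (.051,-.018,-.07): print(y,(R@[0,y]+t).round(4))
a,t,R,e=fit([[.053,.1],[-.053,.1],[-.053,-.1],[0,.047],[0,-.056]],[[172,14],[189,112],[360,95],[227,59],[317,50]])
print("stain",a,t,"\n",e)
for y in (.047,-.056): print(y,(R@[0,y]+t).round(4))
print("cap",px2w("wrist",[433,179],.04,s),px2w("top",[294,241],.04))
class S(dict):pass
s1=dict(tool_pos=[.4962,-.2697,.4047],eef_rot=[1,0,0,0])
for n,uv,z in [("cap",[206,216],.04),("spoolA",[420,88],.043),("spoolB",[320,158],.043),("bulb",[447,229],.1),("tape",[197,83],.05)]: print(n,px2w("wrist",uv,z,s1)[0].round(4))
for n,uv,z in [("spoolA",[384,183],.043),("spoolB",[346,212],.043),("bulb",[393,235],.08)]: print("top",n,px2w("top",uv,z)[0].round(4))
w1=cv2.imread("pics/w1.png");w2=cv2.imread("pics/w2.png");t0=cv2.imread("pics/t0.png")
z=lambda i,x,y:cv2.resize(i[y:y+100,x:x+130],None,fx=3,fy=3,interpolation=2)
cv2.imwrite("pics/tape.png",np.hstack([z(w1,140,40),z(w2,380,10)]))
E
```

```text
mend -3.6377897377263757 [0.43111708 0.04647455] 
 [[ 1.  -1.8]
 [-1.5  1.2]
 [-0.1 -1.3]
 [ 0.   0. ]
 [ 0.6  1.8]]
0.051 [0.4344 0.0974]
-0.018 [0.43   0.0285]
-0.07 [ 0.4267 -0.0234]
stain 5.068525180211859 [0.57123972 0.0466661 ] 
 [[-0.9 -1.7]
 [ 0.2 -0.1]
 [ 0.6  1.2]
 [ 0.2 -0.9]
 [-0.1  1.5]]
0.047 [0.5671 0.0935]
-0.056 [ 0.5762 -0.0091]
cap [[ 0.43490635 -0.14125675  0.04      ]] [[ 0.43101482 -0.14134465  0.04      ]]
cap [ 0.4396 -0.1472  0.04  ]
spoolA [ 0.5714 -0.3645  0.043 ]
spoolB [ 0.5034 -0.2694  0.043 ]
bulb [ 0.4508 -0.3833  0.1   ]
tape [ 0.576  -0.1549  0.05  ]
top spoolA [ 0.5692 -0.3639  0.043 ]
top spoolB [ 0.4995 -0.2692  0.043 ]
top bulb [ 0.442  -0.3762  0.08  ]
```

View pics/tape.png

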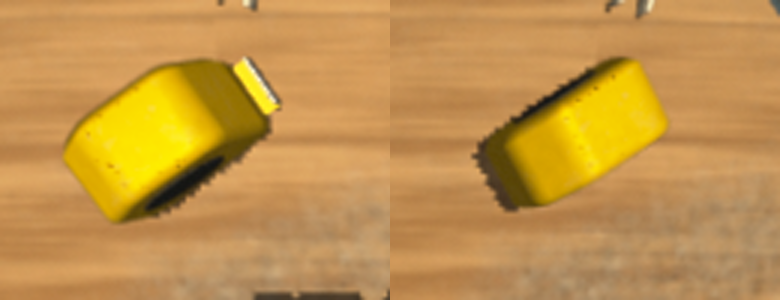

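The tape is about 57 mm long but looks narrow (~28 mm), with the dark disc on its flat side, so I will look closer when above it. The tray fits have residuals under 2 mm. I take the cap first.

play_rows(rows=[[100, -0.007, 0.033, 0.05, 0, 0, 0], [100, -0.007, 0.033, 0.05, 0, 0, 0], [100, -0.007, 0.033, 0.05, 0, 0, 0], [100, -0.007, 0.033, 0.05, 0, 0, 0], [100, 0, 0, 0, 0, 0, 0], [100, 0, 0, 0, 0, 0, 0]], grip_force=6)

```text
clock: 4.95
tool_pos: [0.434, -0.1413, 0.2451]
eef_rot: [1.0, -0.001, 0.0, -0.0]
contact_force: [0.8, 0.5, 0.7]
opening: 1.001
finger_force: 0.0
```

```bash
python3 - <<'E'
from h import *
s=status.get_state();print(np.round(s["tool_pos"],4),s["clock"])
im=save("wrist","w3.png"); cv2.imwrite("pics/w3.png",im[:,:,::-1])
print(w2px("wrist",[s["tool_pos"][0],s["tool_pos"][1],.04],s), cent("wrist","dosing_cap",.04,s))
E
```

```text
[ 0.434  -0.1413  0.2451] 4.95
[[321.0594363  226.35014776]] [(0.6, array([ 0.4364, -0.1434,  0.04  ]), (324, 222, 55), array([124, 114,  93]))]
```

View pics/w3.png

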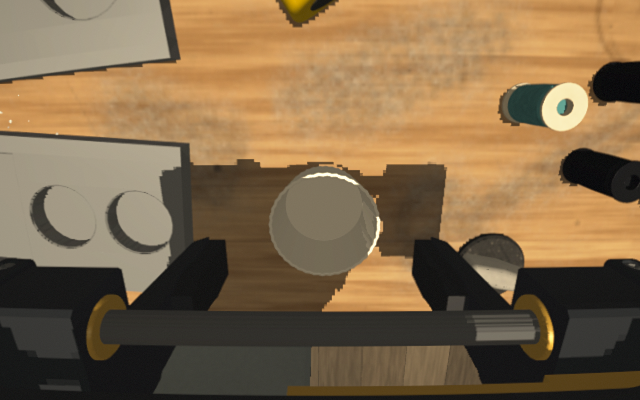

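The view shows the cap centred at (324,222), 2 mm from the grasp axis, so I descend and grip.

play_rows(rows=[[100, 0.002, 0.002, 0.02, 0, 0, 0], [100, 0, 0, 0.022, 0, 0, 0], [100, 0, 0, 0.021, 0, 0, 0], [100, 0, 0, 0, 0, 0, 0], [60, 0, 0, 0, 0, 0, 0], [60, 0, 0, 0, 0, 0, 0], [60, 0, 0, 0, 0, 0, 0], [60, 0, 0, 0, 0, 0, 0]])

```text
clock: 6.1
tool_pos: [0.4391, -0.1445, 0.1845]
eef_rot: [1.0, -0.0, -0.002, -0.001]
contact_force: [0.5, -0.1, 5.4]
opening: 0.713
finger_force: 5.5
```

play_rows(rows=[[50, 0, 0, 0, 0, 0, 0], [50, 0, 0, 0, 0, 0, 0], [50, 0, 0, -0.02, 0, 0, 0], [50, 0, 0, -0.04, 0, 0, 0], [50, 0, 0, 0, 0, 0, 0]])

```text
clock: 6.72
tool_pos: [0.4397, -0.145, 0.2458]
eef_rot: [1.0, -0.001, -0.0, -0.0]
contact_force: [-0.3, -0.3, -0.5]
opening: 0.713
finger_force: 6.0
```

play_rows(rows=[[50, 0.0255, -0.0477, 0, 0, 0, 0], [50, 0.0255, -0.0477, 0, 0, 0, 0], [50, 0.0255, -0.0477, 0, 0, 0, 0], [50, 0.0255, -0.0477, 0, 0, 0, 0], [50, 0.0255, -0.0477, 0, 0, 0, 0], [50, 0, 0, 0, 0, 0, 0], [50, 0, 0, 0, 0, 0, 0]])

```text
clock: 7.6
tool_pos: [0.5661, 0.0932, 0.2426]
eef_rot: [1.0, -0.0, -0.003, -0.0]
contact_force: [-0.3, -0.5, -0.2]
opening: 0.713
finger_force: 6.0
```

```bash
python3 - <<'E'
from h import *
s=status.get_state();print(np.round(s["tool_pos"],4),s["clock"])
im=save("wrist","w4.png")
print(cent("wrist","dosing_cap",.1,s))
E
```

```text
[0.5661 0.0932 0.2426] 7.6
[(0.58, array([0.5682, 0.0941, 0.1   ]), (319, 280, 78), array([117, 107,  87]))]
```

View pics/w4.png

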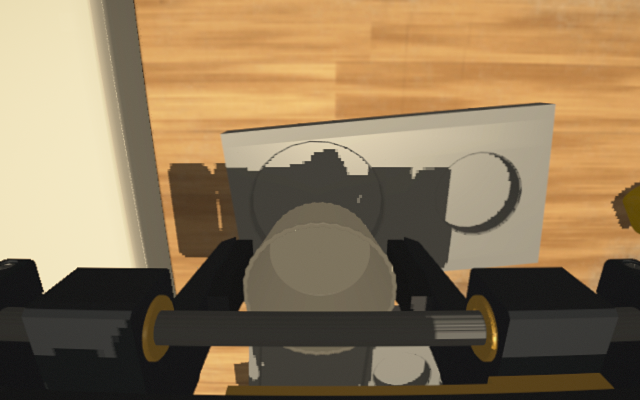

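The cap hangs straight over the large recess (edges 253–383, cap centred at 319), so I lower and release it.

play_rows(rows=[[50, 0, 0, 0.03, 0, 0, 0], [50, 0, 0, 0.015, 0, 0, 0], [50, 0, 0, 0.007, 0, 0, 0], [50, 0, 0, 0.003, 0, 0, 0], [50, 0, 0, 0, 0, 0, 0], [86, 0, 0, 0, 0, 0, 0], [86, 0, 0, 0, 0, 0, 0], [86, 0, 0, 0, 0, 0, 0]])

```text
clock: 8.75
tool_pos: [0.5666, 0.094, 0.1888]
eef_rot: [1.0, -0.0, -0.002, -0.001]
contact_force: [-0.1, 1.2, -0.8]
opening: 0.859
finger_force: 0.0
```

play_rows(rows=[[86, 0, 0, -0.03, 0, 0, 0], [100, 0, 0, -0.05, 0, 0, 0], [100, 0, 0, -0.05, 0, 0, 0], [100, -0.019, 0.05, 0, 0, 0, 0], [100, -0.019, 0.05, 0, 0, 0, 0], [100, -0.019, 0.05, 0, 0, 0, 0], [100, -0.019, 0.05, 0, 0, 0, 0], [100, 0, 0.05, 0, 0, 0, 0]])

```text
clock: 9.75
tool_pos: [0.4895, -0.1577, 0.3187]
eef_rot: [1.0, -0.0, -0.003, -0.001]
contact_force: [0.7, -0.1, 0.4]
opening: 1.001
finger_force: 0.0
```

```bash
python3 - <<'E'
from h import *
s=status.get_state();print(np.round(s["tool_pos"],4),s["clock"],s["opening"])
im=save("wrist","w5.png"); save("top","t5.png")
print(cent("top","dosing_cap",.044,s)); cam=extr("wrist",s)[1]; print(cam)
# yellow segmentation
hsv=cv2.cvtColor(im,cv2.COLOR_RGB2HSV); m=cv2.inRange(hsv,(20,150,80),(33,255,255)); m=cv2.morphologyEx(m,cv2.MORPH_OPEN,np.ones((3,3)))
c=max(cv2.findContours(m,0,2)[0],key=cv2.contourArea); print(cv2.boundingRect(c))
x,y,w,h=cv2.boundingRect(c); b=cv2.minAreaRect(c); P=px2w("wrist",cv2.boxPoints(b),.05,s)[:,:2]; print(P.round(4),P.mean(0),np.linalg.norm(np.diff(P,axis=0),axis=1))
x0=max(0,x-30);y0=max(0,y-30); cv2.imwrite("pics/tape2.png",cv2.resize(im[y0:y+h+30,x0:x+w+30,::-1],None,fx=4,fy=4)); print(x0,y0)
E
```

```text
[ 0.4895 -0.1577  0.3187] 9.75 1.001225265663852
[(0.64, array([0.5564, 0.0946, 0.044 ]), (197, 191, 13), array([180, 174, 143])), (0.55, array([ 0.5363, -0.4441,  0.044 ]), (417, 195, 13), array([ 78, 127,  64]))]
[ 0.56773532 -0.15677622  0.29703228]
(269, 39, 86, 70)
[[ 0.572  -0.1177]
 [ 0.6016 -0.1655]
 [ 0.5781 -0.1828]
 [ 0.5467 -0.1342]] [ 0.57457691 -0.15006123] [0.05622533 0.02913631 0.05780606]
239 9
```

View pics/tape2.png

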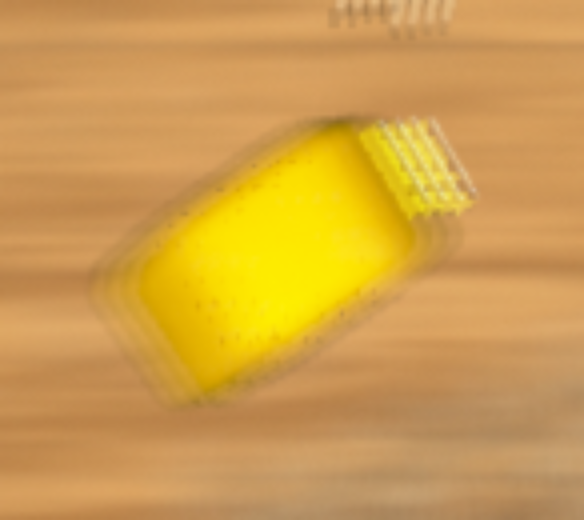

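The blurred crop shows the tape with a body about 57 × 29 mm, its long axis 32° off the y direction, and the blade tab at the upper right. The flat sides face the narrow way. I turn the tool by 58° so the fingers close on those sides, with the gripper fully open.

play_rows(rows=[[100, 0.042, -0.003, 0.03, 0, 0, 0], [100, 0.042, -0.003, 0.03, 0, 0, 0], [100, 0, 0, 0, 0, 0, 9.7], [100, 0, 0, 0, 0, 0, 9.7], [100, 0, 0, 0, 0, 0, 9.7], [100, 0, 0, 0, 0, 0, 9.7], [100, 0, 0, 0, 0, 0, 9.7], [100, 0, 0, 0, 0, 0, 9.5]])

```text
clock: 10.95
tool_pos: [0.5752, -0.1475, 0.258]
eef_rot: [0.874, -0.486, -0.003, -0.0]
contact_force: [0.3, 0.4, -0.4]
opening: 1.001
finger_force: 0.0
```

play_rows(rows=[[100, 0, 0, 0, 0, 0, 0], [100, 0, 0, 0, 0, 0, 0]])

```text
clock: 11.2
tool_pos: [0.575, -0.1489, 0.2581]
eef_rot: [0.876, -0.483, -0.003, 0.0]
contact_force: [-0.4, 0.8, 0.4]
opening: 0.998
finger_force: 0.0
```

```bash
python3 - <<'E'
from h import *
s=status.get_state();print(np.round(s["tool_pos"],4),s["clock"],Ro.from_quat(s["eef_rot"]).as_matrix().round(3)[:,:2].T, np.round(s["q"],2))
im=save("wrist","w6.png"); P=s["tool_pos"]
print(w2px("wrist",[[P[0],P[1],.05],[P[0],P[1],.0]],s))
hsv=cv2.cvtColor(im,cv2.COLOR_RGB2HSV); m=cv2.inRange(hsv,(20,150,80),(33,255,255)); m=cv2.morphologyEx(m,cv2.MORPH_OPEN,np.ones((3,3)))
c=max(cv2.findContours(m,0,2)[0],key=cv2.contourArea)
B=px2w("wrist",cv2.boxPoints(cv2.minAreaRect(c)),.05,s)[:,:2]
print(B.round(4),B.mean(0),np.linalg.norm(np.diff(B,axis=0),axis=1))
E
```

```text
[ 0.575  -0.1489  0.2581] 11.2 [[ 0.533 -0.846 -0.004]
 [-0.846 -0.533  0.003]] [ 0.08  0.86  0.17  1.78 -0.26  0.52 -2.16]
[[319.68308858 221.18951904]
 [319.44950668 194.54844364]]
[[ 0.6084 -0.1722]
 [ 0.5846 -0.1872]
 [ 0.5492 -0.1335]
 [ 0.5754 -0.1169]] [ 0.57940234 -0.15246591] [0.02808166 0.06437968 0.03102768]
```

View pics/w6.png

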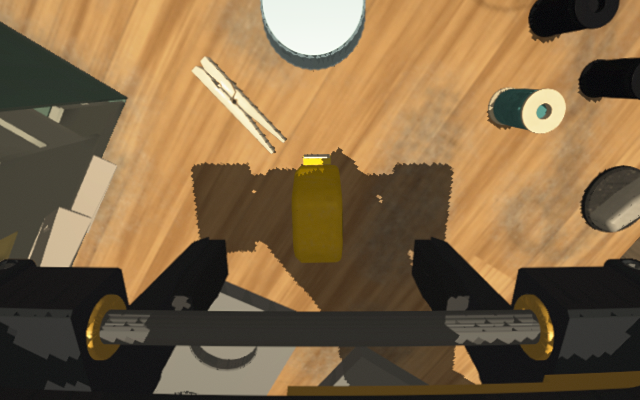

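The tape is now aligned: body columns 293–343, rows 165–262, under the grasp axis. I descend 76 mm and close on the flat sides.

play_rows(rows=[[100, 0.004, 0, 0.03, 0, 0, 0], [100, 0, 0, 0.03, 0, 0, 0], [100, 0, 0, 0.016, 0, 0, 0], [100, 0, 0, 0, 0, 0, 0], [20, 0, 0, 0, 0, 0, 0], [20, 0, 0, 0, 0, 0, 0], [20, 0, 0, 0, 0, 0, 0], [20, 0, 0, 0, 0, 0, 0]], grip_force=15)

```text
clock: 12.25
tool_pos: [0.5766, -0.1535, 0.1825]
eef_rot: [0.875, -0.485, -0.002, 0.0]
contact_force: [-0.0, -0.8, 0.7]
opening: 0.569
finger_force: 0.0
```

play_rows(rows=[[20, 0, 0, 0, 0, 0, 0], [20, 0, 0, 0, 0, 0, 0], [20, 0, 0, 0, 0, 0, 0]])

```text
clock: 12.62
tool_pos: [0.5767, -0.1534, 0.1823]
eef_rot: [0.875, -0.485, -0.002, 0.0]
contact_force: [0.3, 1.3, 0.1]
opening: 0.344
finger_force: 14.8
```

Gripped at 30 mm. I lift, turn back 54°, and carry it to the square recess.

play_rows(rows=[[20, 0, 0, -0.03, 0, 0, 0], [20, 0, 0, -0.04, 0, 0, 0], [20, 0, 0, 0, 0, 0, -9], [20, 0, 0, 0, 0, 0, -9], [20, 0, 0, 0, 0, 0, -9], [20, 0, 0, 0, 0, 0, -9], [20, 0, 0, 0, 0, 0, -9], [20, 0, 0, 0, 0, 0, -9]])

```text
clock: 13.62
tool_pos: [0.5765, -0.1536, 0.2518]
eef_rot: [0.999, -0.033, -0.003, -0.001]
contact_force: [-0.2, 0.2, -0.6]
opening: 0.341
finger_force: 14.8
```

play_rows(rows=[[20, -0.0316, -0.0483, 0, 0, 0, 0], [20, -0.0316, -0.0483, 0, 0, 0, 0], [20, -0.0316, -0.0483, 0, 0, 0, 0], [20, -0.0316, -0.0483, 0, 0, 0, 0], [20, -0.0316, -0.0483, 0, 0, 0, 0], [20, 0, 0, 0, 0, 0, 0], [20, 0, 0, 0, 0, 0, 0]])

```text
clock: 14.5
tool_pos: [0.4365, 0.0982, 0.2532]
eef_rot: [0.999, -0.035, -0.002, -0.0]
contact_force: [-0.9, -0.1, -0.9]
opening: 0.343
finger_force: 14.9
```

```bash
python3 - <<'E'
from h import *
s=status.get_state();print(np.round(s["tool_pos"],4),s["clock"],Ro.from_quat(s["eef_rot"]).as_matrix().round(3)[:,:2].T, s["opening"])
im=save("wrist","w7.png")
t=np.array([.43112,.04647]);a=np.radians(-3.64);R=np.array([[np.cos(a),-np.sin(a)],[np.sin(a),np.cos(a)]])
L=[[.041,.092],[.041,.010],[-.041,.01],[-.041,.092]]
uv=w2px("wrist",[[*(R@np.array(l)+t),.016] for l in L],s); print(uv.round())
im=im[:,:,::-1].copy(); cv2.polylines(im,[uv.astype(np.int32)],True,(0,0,255),1); cv2.imwrite("pics/w7o.png",im)
E
```

```text
[0.4365 0.0982 0.2532] 14.5 [[ 0.998 -0.07  -0.004]
 [-0.07  -0.998 -0.001]] 0.34316303135307463
[[257. 148.]
 [387. 147.]
 [381. 263.]
 [265. 263.]]
```

View pics/w7o.png

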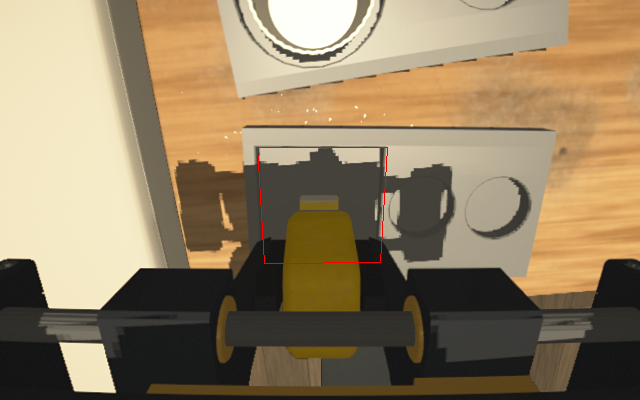

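The overlay matches the recess (left 258, right about 382, top 148), and the tape hangs centred with its tab up. I lower and release it.

play_rows(rows=[[20, -0.002, 0, 0.035, 0, 0, 0], [20, 0, 0, 0.018, 0, 0, 0], [20, 0, 0, 0.009, 0, 0, 0], [20, 0, 0, 0.004, 0, 0, 0], [20, 0, 0, 0, 0, 0, 0], [60, 0, 0, 0, 0, 0, 0], [60, 0, 0, 0, 0, 0, 0], [60, 0, 0, 0, 0, 0, 0]])

```text
clock: 15.55
tool_pos: [0.4407, 0.1002, 0.1919]
eef_rot: [0.999, -0.035, -0.007, 0.001]
contact_force: [-0.3, -0.2, 0.6]
opening: 0.6
finger_force: 0.0
```

play_rows(rows=[[60, 0, 0, -0.03, 0, 0, 0], [60, 0, 0, -0.06, 0, 0, 0], [60, 0, 0, -0.03, 0, 0, 0], [50, 0, 0.02, 0, 0, 0, -4], [50, 0, 0.05, 0, 0, 0, 0], [50, 0, 0.05, 0, 0, 0, 0], [50, 0, 0.05, 0, 0, 0, 0], [50, 0, 0.05, 0, 0, 0, 0]])

```text
clock: 16.55
tool_pos: [0.4406, -0.1212, 0.3119]
eef_rot: [1.0, -0.0, -0.007, 0.0]
contact_force: [0.9, 0.2, -0.8]
opening: 0.503
finger_force: 0.0
```

play_rows(rows=[[50, 0.005, 0.047, 0, 0, 0, 0], [50, 0.005, 0.047, 0, 0, 0, 0], [50, 0.015, 0.05, 0, 0, 0, 0], [50, 0, 0, 0, 0, 0, 0], [50, 0, 0, 0, 0, 0, 0]])

```text
clock: 17.18
tool_pos: [0.4655, -0.263, 0.3113]
eef_rot: [1.0, -0.0, -0.008, -0.0]
contact_force: [-0.8, 0.4, -0.7]
opening: 0.498
finger_force: 0.0
```

```bash
python3 - <<'E'
from h import *
s=status.get_state();print(np.round(s["tool_pos"],4),s["clock"],Ro.from_quat(s["eef_rot"]).as_matrix().round(3)[:,:2].T, s["opening"])
im=save("wrist","w8.png")
for o in cent("wrist","spool_a",.043,s): print(o)
save("top","t8.png"); print(spot("top","tape_measure"))
E
```

```text
[ 0.4655 -0.263   0.3113] 17.175 [[ 1.    -0.    -0.015]
 [-0.    -1.    -0.   ]] 0.4977229401226525
(0.78, array([ 0.467 , -0.3153,  0.043 ]), (390, 185, 23), array([26, 25, 23]))
(0.66, array([ 0.5046, -0.2705,  0.043 ]), (331, 135, 20), array([220, 223, 195]))
(0.65, array([ 0.5697, -0.3585,  0.043 ]), (464, 38, 29), array([190, 174, 130]))
(0.6, array([ 0.5181, -0.324 ,  0.043 ]), (407, 116, 22), array([54, 50, 45]))
[(0.64, array([0.427, 0.094, 0.055])), (0.28, array([ 0.569, -0.363,  0.042]))]
```

View pics/w8.png

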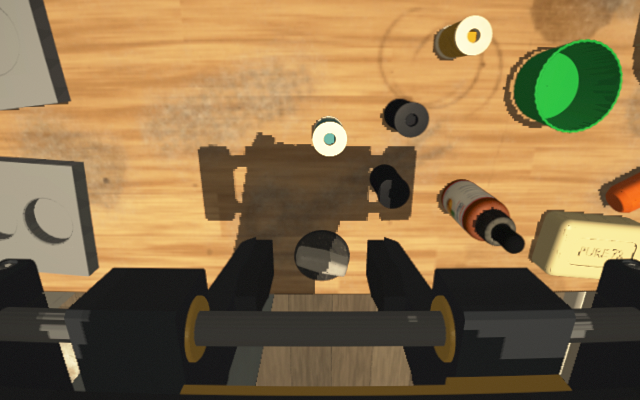

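The spool's top is at (330,139), about (0.502, -0.2695), with the black one 55 mm to its right, so I narrow the fingers to 42 %. The tool also picked up a 0.9° tilt, which I correct on the way down.

play_rows(rows=[[42, 0, 0, 0, 0, 0.86, 0], [42, 0.018, 0.003, 0.04, 0, 0, 0], [42, 0.0185, 0.0035, 0.03, 0, 0, 0], [42, 0, 0, 0, 0, 0, 0], [42, 0, 0, 0, 0, 0, 0]], grip_force=10)

```text
clock: 18.05
tool_pos: [0.5018, -0.2702, 0.2423]
eef_rot: [1.0, -0.0, 0.0, 0.0]
contact_force: [-0.1, -0.9, 0.3]
opening: 0.421
finger_force: 0.0
```

```bash
python3 - <<'E'
from h import *
s=status.get_state();print(np.round(s["tool_pos"],4),s["clock"],Ro.from_quat(s["eef_rot"]).as_matrix().round(3), s["opening"])
im=save("wrist","w9.png"); P=s["tool_pos"]; print(w2px("wrist",[P[0],P[1],.043],s))
for o in cent("wrist","spool_a",.043,s): print(o)
g=cv2.medianBlur(cv2.cvtColor(im,cv2.COLOR_RGB2GRAY),3)
c=cv2.HoughCircles(g,cv2.HOUGH_GRADIENT,1.5,30,param1=120,param2=25,minRadius=18,maxRadius=35)
if c is not None:
    for u,v,rr in c[0][:6]: print((u,v,rr),px2w("wrist",[u,v],.043,s)[0].round(4))
t=cv2.imread("pics/t8.png"); 
for l in ["mending_tray"]: pass
m=cv2.inRange(cv2.cvtColor(t,cv2.COLOR_BGR2HSV),(20,150,60),(33,255,255)); m[:, :170]=0; m[:,265:]=0
c=max(cv2.findContours(m,0,2)[0],key=cv2.contourArea); B=cv2.minAreaRect(c); print(B, px2w("top",cv2.boxPoints(B),.055)[:,:2].round(4))
E
```

```text
[ 0.5018 -0.2702  0.2423] 18.05 [[ 1.    -0.001  0.   ]
 [-0.001 -1.    -0.001]
 [ 0.     0.001 -1.   ]] 0.4208246481610016
[[320.70733883 230.19869602]]
(0.69, array([ 0.509 , -0.2693,  0.043 ]), (319, 218, 30), array([95, 93, 74]))
(0.68, array([ 0.5733, -0.3555,  0.043 ]), (489, 99, 38), array([186, 170, 125]))
(0.57, array([ 0.522 , -0.3217,  0.043 ]), (415, 196, 32), array([22, 21, 20]))
(0.56, array([ 0.4896, -0.0881,  0.043 ]), (13, 248, 17), array([86, 80, 69]))
(0.47, array([ 0.4846, -0.3173,  0.043 ]), (402, 257, 16), array([37, 31, 24]))
(np.float32(320.25), np.float32(228.75), np.float32(21.0)) [ 0.5027 -0.27    0.043 ]
(np.float32(509.25), np.float32(104.25), np.float32(26.4)) [ 0.5711 -0.3661  0.043 ]
(np.float32(407.25), np.float32(185.25), np.float32(19.2)) [ 0.5281 -0.3169  0.043 ]
(np.float32(566.25), np.float32(165.75), np.float32(30.75)) [ 0.5392 -0.4031  0.043 ]
(np.float32(591.75), np.float32(141.75), np.float32(34.05)) [ 0.5523 -0.4145  0.043 ]
(np.float32(470.25), np.float32(102.75), np.float32(22.05)) [ 0.5716 -0.3458  0.043 ]
((193.8407440185547, 242.38941955566406), (13.569876670837402, 23.680763244628906), 3.814074993133545) [[0.4044 0.1175]
 [0.461  0.114 ]
 [0.4584 0.0811]
 [0.4018 0.0848]]
```

Spool B is measured at (0.5027, -0.270), right under the tool. The tape shows well inside its recess in the top view.

play_rows(rows=[[42, 0.001, 0, 0.03, 0, 0, 0], [42, 0, 0, 0.02, 0, 0, 0], [42, 0, 0, 0.01, 0, 0, 0], [42, 0, 0, 0, 0, 0, 0], [15, 0, 0, 0, 0, 0, 0], [15, 0, 0, 0, 0, 0, 0], [15, 0, 0, 0, 0, 0, 0], [15, 0, 0, 0, 0, 0, 0]])

```text
clock: 19.2
tool_pos: [0.5037, -0.2705, 0.1822]
eef_rot: [1.0, -0.0, 0.001, 0.001]
contact_force: [-0.4, 0.2, 5.0]
opening: 0.279
finger_force: 10.0
```

play_rows(rows=[[15, 0, 0, 0, 0, 0, 0], [15, 0, 0, -0.03, 0, 0, 0], [15, 0, 0, -0.05, 0, 0, 0], [15, 0, 0, 0, 0, 0, 0]])

```text
clock: 19.7
tool_pos: [0.5045, -0.2709, 0.2646]
eef_rot: [1.0, -0.0, 0.003, 0.002]
contact_force: [0.3, -0.1, -0.8]
opening: 0.278
finger_force: 10.0
```

play_rows(rows=[[15, -0.0124, -0.0499, 0, 0, 0, 0], [15, -0.0124, -0.0499, 0, 0, 0, 0], [15, -0.0124, -0.0499, 0, 0, 0, 0], [15, -0.0124, -0.0499, 0, 0, 0, 0], [15, -0.0124, -0.0499, 0, 0, 0, 0], [15, -0.0124, -0.0499, 0, 0, 0, 0], [15, 0, 0, 0, 0, 0, 0], [15, 0, 0, 0, 0, 0, 0]])

```text
clock: 20.7
tool_pos: [0.429, 0.0288, 0.2609]
eef_rot: [1.0, -0.0, -0.0, 0.001]
contact_force: [-0.6, -0.6, 0.1]
opening: 0.278
finger_force: 10.0
```

```bash
python3 - <<'E'
from h import *
s=status.get_state();print(np.round(s["tool_pos"],4),s["clock"],Ro.from_quat(s["eef_rot"]).as_matrix().round(3), s["opening"])
im=save("wrist","w10.png")
for z,c in ((.016,(.43,.0285)),(.016,(.4267,-.0234))): print(w2px("wrist",[*c,z],s))
im=im[:,:,::-1].copy(); th=np.linspace(0,6.28,40)
for x,y in ((.43,.0285),(.4267,-.0234)):
    cv2.polylines(im,[w2px("wrist",np.c_[x+.022*np.cos(th),y+.022*np.sin(th),0*th+.016],s).astype(np.int32)],True,(0,0,255),1)
t=cv2.imread("pics/t8.png")[150:280,165:275]
o=np.zeros((600,800,3),np.uint8); o[:400,:640]=im; o[400:600,:169]=cv2.resize(t,(169,200)); 
a=cv2.resize(cv2.imread("pics/t8.png")[205:275,170:265],None,fx=2.8,fy=2.8); o[400:400+a.shape[0],200:200+a.shape[1]]=a[:200]
cv2.imwrite("pics/w10o.png",o)
E
```

```text
[0.429  0.0288 0.2609] 20.7 [[ 1.    -0.    -0.   ]
 [-0.    -1.    -0.001]
 [-0.     0.001 -1.   ]] 0.2776264699420483
[[320.68483937 201.76255459]]
[[395.84610372 206.23266926]]
```

View pics/w10o.png

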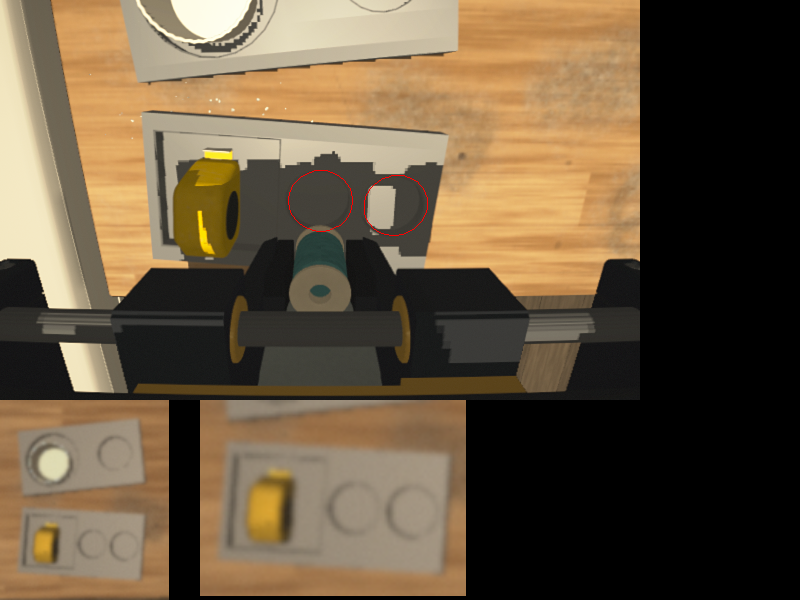

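The model circles match the recesses, with the spool hanging over the inner one at (320,201), and the tape stands in the square. I lower and release.

play_rows(rows=[[15, 0.001, 0, 0.04, 0, 0, 0], [15, 0, 0, 0.02, 0, 0, 0], [15, 0, 0, 0.01, 0, 0, 0], [15, 0, 0, 0.004, 0, 0, 0], [15, 0, 0, 0, 0, 0, 0], [42, 0, 0, 0, 0, 0, 0], [42, 0, 0, 0, 0, 0, 0], [42, 0, 0, 0, 0, 0, 0]])

```text
clock: 21.75
tool_pos: [0.4407, 0.0297, 0.1978]
eef_rot: [1.0, -0.0, -0.007, 0.001]
contact_force: [-0.0, 0.1, 0.2]
opening: 0.416
finger_force: 0.0
```

play_rows(rows=[[42, 0, 0, -0.03, 0, 0, 0], [42, 0, 0, -0.05, 0, 0, 0], [60, 0.01, 0.06, 0, 0, 0, 0], [60, 0.02, 0.058, 0, 0, 0, 0], [60, 0.02, 0.058, 0, 0, 0, 0], [60, 0.02, 0.058, 0, 0, 0, 0], [60, 0.02, 0.058, 0, 0, 0, 0], [60, 0.02, 0.058, 0, 0, 0, 0]])

```text
clock: 22.75
tool_pos: [0.5518, -0.3222, 0.2767]
eef_rot: [1.0, -0.0, -0.008, 0.001]
contact_force: [1.0, 0.3, 0.7]
opening: 0.602
finger_force: 0.0
```

play_rows(rows=[[60, 0.03, 0.042, -0.02, 0, 0, 0], [60, 0, 0, 0, 0, 0, 0], [60, 0, 0, 0, 0, 0, 0]])

```text
clock: 23.12
tool_pos: [0.5816, -0.3611, 0.2957]
eef_rot: [1.0, 0.0, -0.008, 0.0]
contact_force: [-0.7, 0.3, 0.3]
opening: 0.602
finger_force: 0.0
```

```bash
cat >> h.py <<'E'
def hough(im,z,s,rmin,rmax,near,tol=.03):
    g=cv2.medianBlur(cv2.cvtColor(im,cv2.COLOR_RGB2GRAY),3)
    c=cv2.HoughCircles(g,cv2.HOUGH_GRADIENT,1.5,15,param1=120,param2=22,minRadius=rmin,maxRadius=rmax)
    for u,v,rr in ([] if c is None else c[0]):
        X=px2w("wrist",[u,v],z,s)[0]
        if np.linalg.norm(X[:2]-near)<tol: print("circle",u,v,rr,X.round(4))
E
python3 - <<'E'
from h import *
s=status.get_state();print(np.round(s["tool_pos"],4),s["clock"],Ro.from_quat(s["eef_rot"]).as_matrix().round(3), s["opening"])
im=save("wrist","w11.png"); hough(im,.043,s,14,30,[.570,-.364])
for o in cent("wrist","spool_a",.043,s): print(o)
save("top","t11.png")
for o in cent("top","spool_a",.047,s): print("top",o)
E
```

```text
[ 0.5816 -0.3611  0.2957] 23.125 [[ 1.     0.001 -0.017]
 [ 0.001 -1.    -0.   ]
 [-0.017  0.    -1.   ]] 0.6024957264410508
circle 324.75 206.25 16.1 [ 0.5723 -0.3641  0.043 ]
circle 324.75 191.25 16.85 [ 0.5836 -0.364   0.043 ]
(0.86, array([ 0.4898, -0.3243,  0.043 ]), (273, 303, 14), array([17, 16, 15]))
(0.66, array([ 0.5274, -0.3303,  0.043 ]), (279, 261, 26), array([17, 16, 16]))
(0.61, array([ 0.5784, -0.3653,  0.043 ]), (326, 198, 23), array([114,  96,  64]))
top (0.53, array([ 0.4587, -0.3129,  0.047 ]), (364, 228, 5), array([40, 30, 22]))
top (0.49, array([ 0.5627, -0.3595,  0.047 ]), (382, 185, 5), array([75, 61, 44]))
```

The last lowering ended at z 0.198, x 0.441 instead of 0.187, 0.430, so the arm seems to reach a limit close to the base there. I pick the second spool, then check the first from above the tray.

play_rows(rows=[[50, 0, 0, 0, 0, 0.97, 0], [50, -0.0105, 0.003, 0.045, 0, 0, 0], [50, 0, 0, 0.045, 0, 0, 0], [50, 0, 0, 0.023, 0, 0, 0], [50, 0, 0, 0, 0, 0, 0], [15, 0, 0, 0, 0, 0, 0], [15, 0, 0, 0, 0, 0, 0], [15, 0, 0, 0, 0, 0, 0]])

```text
clock: 24.42
tool_pos: [0.5726, -0.3656, 0.185]
eef_rot: [1.0, -0.0, 0.002, 0.002]
contact_force: [-0.2, -0.1, 4.5]
opening: 0.273
finger_force: 10.0
```

play_rows(rows=[[15, 0, 0, 0, 0, 0, 0], [15, 0, 0, 0, 0, 0, 0], [15, 0, 0, -0.05, 0, 0, 0], [15, 0, 0, -0.06, 0, 0, 0], [15, 0, -0.055, 0, 0, 0, 0], [15, 0, -0.055, 0, 0, 0, 0], [15, -0.01, -0.055, 0, 0, 0, 0], [15, -0.02, -0.05, 0, 0, 0, 0]])

```text
clock: 25.42
tool_pos: [0.5417, -0.1478, 0.2933]
eef_rot: [1.0, 0.0, 0.002, 0.0]
contact_force: [1.2, 0.7, 0.4]
opening: 0.281
finger_force: 10.0
```

play_rows(rows=[[15, -0.03, -0.053, 0, 0, 0, 0], [15, -0.03, -0.053, 0, 0, 0, 0], [15, -0.03, -0.02, 0, 0, 0, 0], [15, 0, 0, 0, 0, 0, 0], [15, 0, 0, 0, 0, 0, 0]])

```text
clock: 26.05
tool_pos: [0.4524, -0.0245, 0.2927]
eef_rot: [1.0, -0.001, 0.002, 0.001]
contact_force: [0.9, 0.5, 0.4]
opening: 0.279
finger_force: 10.0
```

```bash
python3 - <<'E'
from h import *
s=status.get_state();print(np.round(s["tool_pos"],4),s["clock"],Ro.from_quat(s["eef_rot"]).as_matrix().round(3), s["opening"],np.round(s["q"],2))
im=save("wrist","w12.png"); im=im[:,:,::-1].copy(); th=np.linspace(0,6.28,60)
for z,col in ((.016,(0,0,255)),(.004,(255,0,0))):
    x,y=.43,.0285; cv2.polylines(im,[w2px("wrist",np.c_[x+.022*np.cos(th),y+.022*np.sin(th),0*th+z],s).astype(np.int32)],True,col,1)
t=cv2.resize(save("top","t12.png")[205:275,170:265,::-1],None,fx=2.8,fy=2.8,interpolation=2)
o=np.zeros((600,800,3),np.uint8); o[:400,:640]=im; o[400:400+t.shape[0],:t.shape[1]]=t
u,v=w2px("wrist",[.43,.0285,.03],s)[0].astype(int); c=im[max(0,v-50):v+50,max(0,u-70):u+70]; c=cv2.resize(c,None,fx=2,fy=2)
o[400:400+c.shape[0],300:300+c.shape[1]]=c[:200]; cv2.imwrite("pics/w12o.png",o)
E
```

```text
[ 0.4524 -0.0245  0.2927] 26.05 [[ 1.    -0.001  0.003]
 [-0.001 -1.    -0.002]
 [ 0.003  0.002 -1.   ]] 0.2794584427583288 [ 0.2   0.7  -0.4   2.17  0.71  0.4  -2.35]
```

View pics/w12o.png

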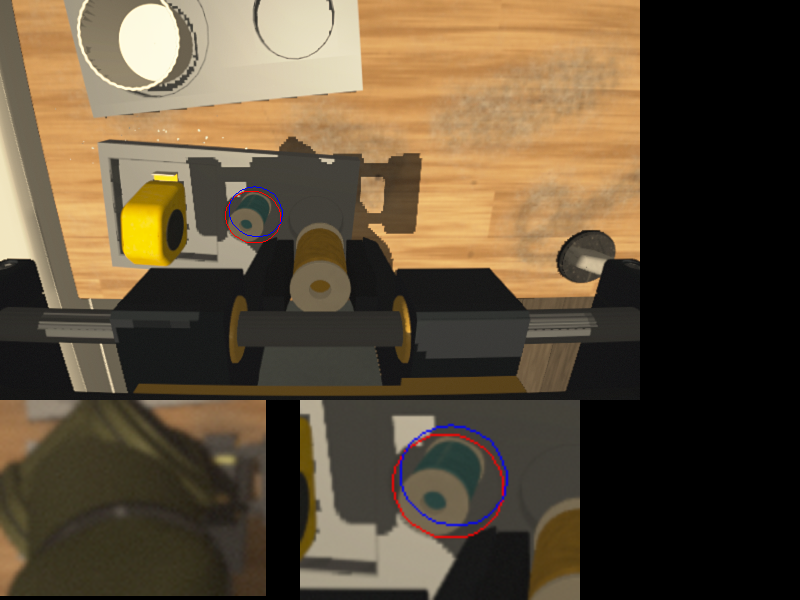

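The wrist view shows the teal spool standing in the inner round recess, foot near (262,199), top at (247,223), and the tape in the square. The second spool hangs ready. I check the first one's position numerically and tilt the tool 6° for reach, since the spool will settle upright.

play_rows(rows=[[15, 0, 0, 0, 0, -3, 0], [15, 0, 0, 0, 0, -3, 0], [15, 0.002, -0.001, 0.03, 0, 0, 0], [15, 0.0024, 0, 0.03, 0, 0, 0], [15, 0, 0, 0, 0, 0, 0], [15, 0, 0, 0, 0, 0, 0]])

```text
clock: 26.9
tool_pos: [0.4504, -0.0235, 0.2328]
eef_rot: [0.999, -0.001, -0.051, 0.001]
contact_force: [0.4, -0.2, 0.1]
opening: 0.279
finger_force: 10.0
```

```bash
python3 - <<'E'
from h import *
s0=dict(tool_pos=[.4524,-.0245,.2927],eef_rot=[1,-.001,.002,.001])
print("spool1 top",px2w("wrist",[247,223],.047,s0)[0],"expected foot px",w2px("wrist",[.43,.0285,.004],s0))
s=status.get_state();R=Ro.from_quat(s["eef_rot"]).as_matrix();P=np.array(s["tool_pos"]);print(P.round(4),R.round(3), np.round(s["q"],2))
f=P+.185*R[:,2];d=np.array([.4267,-.0234,.006])-f;print("foot",f,"tool shift",R.T@d)
E
```

```text
spool1 top [0.43861321 0.02684936 0.047     ] expected foot px [[255.93920798 212.86051648]]
[ 0.4504 -0.0235  0.2328] [[ 0.995 -0.001 -0.102]
 [-0.002 -1.    -0.002]
 [-0.102  0.002 -0.995]] [ 0.17  0.83 -0.36  2.16  0.74  0.39 -2.38]
foot [ 0.43154712 -0.0238476   0.04872665] tool shift [-0.00046807 -0.00051796  0.04299737]
```

play_rows(rows=[[15, 0, 0, 0.015, 0, 0, 0], [15, 0, 0, 0.015, 0, 0, 0], [15, 0, 0, 0.008, 0, 0, 0], [15, 0, 0, 0.004, 0, 0, 0], [15, 0, 0, 0, 0, 0, 0]])

```text
clock: 27.52
tool_pos: [0.4457, -0.0233, 0.1907]
eef_rot: [0.999, -0.0, -0.051, 0.001]
contact_force: [-0.6, -0.7, -0.4]
opening: 0.279
finger_force: 10.0
```

```bash
python3 - <<'E'
from h import *
s=status.get_state();R=Ro.from_quat(s["eef_rot"]).as_matrix();P=np.array(s["tool_pos"]);print(P.round(4),R.round(3), np.round(s["q"],2),s["contact_force"])
f=P+.185*R[:,2];d=np.array([.4267,-.0234,.006])-f;print("foot",f,"tool shift",R.T@d)
E
```

```text
[ 0.4457 -0.0233  0.1907] [[ 0.995 -0.    -0.102]
 [-0.001 -1.    -0.002]
 [-0.102  0.002 -0.995]] [ 0.1   0.91 -0.24  2.18  0.83  0.25 -2.45] [-0.61254706 -0.67705384 -0.44493772]
foot [ 0.42679077 -0.02361435  0.00669219] tool shift [-1.95551177e-05 -2.15647236e-04  6.97445396e-04]
```

The foot is exactly over the outer recess at 7 mm. I release, retreat along the fingers and head for the dropper.

play_rows(rows=[[37, 0, 0, 0, 0, 0, 0], [37, 0, 0, 0, 0, 0, 0], [37, 0, 0, 0, 0, 0, 0], [37, 0, 0, -0.04, 0, 0, 0], [37, 0, 0, -0.06, 0, 0, 0], [65, 0, 0, 0, 0, 6, 0], [65, -0.003, 0.056, -0.005, 0, 0, 0], [65, -0.003, 0.056, -0.005, 0, 0, 0]])

```text
clock: 28.52
tool_pos: [0.4499, -0.1352, 0.3006]
eef_rot: [1.0, 0.002, 0.001, 0.001]
contact_force: [0.7, -0.8, 0.5]
opening: 0.645
finger_force: 0.0
```

play_rows(rows=[[65, -0.003, 0.056, -0.005, 0, 0, 0], [65, -0.003, 0.056, -0.005, 0, 0, 0], [65, -0.003, 0.056, -0.005, 0, 0, 0], [65, -0.003, 0.056, -0.005, 0, 0, 0], [65, 0, 0, 0, 0, 0, 0], [65, 0, 0, 0, 0, 0, 0]])

```text
clock: 29.28
tool_pos: [0.4375, -0.3584, 0.3204]
eef_rot: [1.0, -0.0, 0.001, 0.0]
contact_force: [0.2, 0.9, -0.1]
opening: 0.652
finger_force: 0.0
```

```bash
python3 - <<'E'
from h import *
s=status.get_state();R=Ro.from_quat(s["eef_rot"]).as_matrix();P=np.array(s["tool_pos"]);print(P.round(4),R.round(3),s["clock"])
im=save("wrist","w13.png"); print(spot("wrist","dropper_bottle",s)); 
for d in finder.regions_of("wrist","dropper_bottle")[:1]:
    m=d["mask"].astype(np.uint8); x,y,w,h=cv2.boundingRect(m); print(d["score"],x,y,w,h)
    # bulb: dark pixels in mask farthest from nadir; foot axis
    ys,xs=np.nonzero(m); g=cv2.cvtColor(im,cv2.COLOR_RGB2GRAY)
    dk=(m>0)&(g<45); n,l,st,ce=cv2.connectedComponentsWithStats(dk.astype(np.uint8)); print(st,ce.round())
hough(im,.102,s,8,22,[.445,-.38]); 
# fit: project a bottle axis hypothesis and report mask IoU
from scipy.optimize import minimize
th=np.linspace(0,2*np.pi,30,endpoint=False)
def sil(p):
    o=np.zeros((400,640),np.uint8)
    for r0,z0,z1 in ((.0165,0,.066),(.008,.07,.10)):
        pts=np.vstack([np.c_[p[0]+r0*np.cos(th),p[1]+r0*np.sin(th),0*th+z] for z in (z0,z1)])
        cv2.fillConvexPoly(o,cv2.convexHull(w2px("wrist",pts,s).astype(np.float32)).astype(np.int32),1)
    return o
best=max(((( sil((a,b))&m).sum()/(sil((a,b))|m).sum(),a,b) for a in np.arange(.425,.466,.002) for b in np.arange(-.4,-.36,.002)))
print(best)
save("top","t13.png")
for o in cent("top","spool_a",.047,s,.2): print("top",o)
E
```

```text
[ 0.4375 -0.3584  0.3204] [[ 1.    -0.     0.001]
 [-0.    -1.    -0.001]
 [ 0.001  0.001 -1.   ]] 29.275
[(0.86, array([ 0.455, -0.383,  0.064])), (0.31, array([ 0.378, -0.05 ,  0.001]))]
0.97 334 151 46 63
[[     0      0    640    400 254529]
 [   366    158      1      1      1]
 [   368    161      1      1      1]
 [   336    163     44     51   1469]] [[319. 200.]
 [366. 158.]
 [368. 161.]
 [358. 188.]]
circle 356.25 185.25 21.05 [ 0.4584 -0.3796  0.102 ]
circle 351.75 167.25 16.1 [ 0.4694 -0.3766  0.102 ]
circle 363.75 198.75 14.450001 [ 0.4499 -0.3844  0.102 ]Traceback (most recent call last):
  File "<stdin>", line 19, in <module>
  File "<stdin>", line 19, in <genexpr>
  File "<stdin>", line 17, in sil
  File "h.py", line 18, in w2px
    p=cams.camera_params(name); R,t=extr(name,st)
                                    ~~~~^^^^^^^^^
  File "h.py", line 8, in extr
    p=cams.camera_params(name)
ValueError: time passes only in moves, steps and waits
```

```bash
sed -i 's/^def K(p)/import functools\n_cp=functools.lru_cache(None)(cams.camera_params)\ndef K(p)/; s/p=cams.camera_params(name)/p=_cp(name)/' h.py
python3 - <<'E'
from h import *
s=status.get_state()
im=save("wrist","w14.png"); m=finder.regions_of("wrist","dropper_bottle")[0]["mask"].astype(np.uint8)
th=np.linspace(0,2*np.pi,30,endpoint=False)
def sil(p):
    o=np.zeros((400,640),np.uint8)
    for r0,z0,z1 in ((.0165,0,.066),(.008,.07,.10)):
        pts=np.vstack([np.c_[p[0]+r0*np.cos(th),p[1]+r0*np.sin(th),0*th+z] for z in (z0,z1)])
        cv2.fillConvexPoly(o,cv2.convexHull(w2px("wrist",pts,s).astype(np.float32)).astype(np.int32),1)
    return o
L=[]
for a in np.arange(.43,.462,.002):
    for b in np.arange(-.396,-.364,.002):
        q=sil((a,b)); L.append(((q&m).sum()/(q|m).sum(),a,b))
print(sorted(L)[-4:])
save("top","t13.png")
for o in cent("top","spool_a",.047,s,.2): print("top",o)
E
```

```text
[(np.float64(0.827452500969368), np.float64(0.448), np.float64(-0.384)), (np.float64(0.8279034112686853), np.float64(0.444), np.float64(-0.386)), (np.float64(0.8384466019417476), np.float64(0.448), np.float64(-0.386)), (np.float64(0.8467836257309942), np.float64(0.446), np.float64(-0.386))]
top (0.68, array([ 0.422 , -0.0229,  0.047 ]), (245, 245, 5), array([195, 174, 135]))
```

The dropper is at (0.448, -0.385) by silhouette and bulb. I grip it high on the body so the palm clears the bulb.

play_rows(rows=[[55, 0.0105, 0.0266, 0, 0, 0, 0], [55, 0, 0, 0.04, 0, 0, 0], [55, 0, 0, 0.04, 0, 0, 0], [55, 0, 0, 0.031, 0, 0, 0], [55, 0, 0, 0, 0, 0, 0], [20, 0, 0, 0, 0, 0, 0], [20, 0, 0, 0, 0, 0, 0], [20, 0, 0, 0, 0, 0, 0]], grip_force=12)

```text
clock: 30.68
tool_pos: [0.449, -0.3862, 0.2111]
eef_rot: [1.0, -0.0, 0.002, 0.002]
contact_force: [0.6, -0.9, 4.1]
opening: 0.36
finger_force: 12.0
```

play_rows(rows=[[20, 0, 0, 0, 0, 0, 0], [20, 0, 0, 0, 0, 0, 0]])

```text
clock: 30.92
tool_pos: [0.449, -0.3862, 0.2111]
eef_rot: [1.0, -0.0, 0.002, 0.002]
contact_force: [0.6, -0.3, 6.4]
opening: 0.357
finger_force: 12.0
```

play_rows(rows=[[20, 0, 0, -0.03, 0, 0, 0], [20, 0, 0, -0.05, 0, 0, 0], [20, 0.018, -0.0539, 0, 0, 0, 0], [20, 0.018, -0.0539, 0, 0, 0, 0], [20, 0.018, -0.0539, 0, 0, 0, 0], [20, 0.018, -0.0539, 0, 0, 0, 0], [20, 0.018, -0.0539, 0, 0, 0, 0], [20, 0.018, -0.0539, 0, 0, 0, 0]])

```text
clock: 31.92
tool_pos: [0.5566, -0.0607, 0.2894]
eef_rot: [1.0, -0.0, 0.001, 0.001]
contact_force: [0.5, -0.1, -0.1]
opening: 0.358
finger_force: 12.0
```

play_rows(rows=[[20, 0.018, -0.0539, 0, 0, 0, 0], [20, 0, 0, 0, 0, 0, 0], [20, 0, 0, 0, 0, 0, 0]])

```text
clock: 32.3
tool_pos: [0.574, -0.009, 0.289]
eef_rot: [1.0, -0.0, 0.0, 0.002]
contact_force: [-1.0, 0.0, -1.1]
opening: 0.355
finger_force: 12.0
```

```bash
python3 - <<'E'
from h import *
s=status.get_state();print(s["opening"],s["clock"],np.round(s["q"],2))
R=Ro.from_quat(s["eef_rot"]).as_matrix();P=np.array(s["tool_pos"]);f=P+.211*R[:,2];print(P,f,R.T@(np.array([.5762,-.0091,.0055])-f))
E
```

```text
0.35514796667223025 32.3 [ 0.24  0.83 -0.53  1.81  0.64  0.68 -2.24]
[ 0.57395961 -0.00902956  0.28895374] [ 0.57407967 -0.00972477  0.07795492] [ 0.00207885 -0.0008641   0.07245366]
```

play_rows(rows=[[20, 0.002, -0.001, 0.03, 0, 0, 0], [20, 0, 0, 0.02, 0, 0, 0], [20, 0, 0, 0.015, 0, 0, 0], [20, 0, 0, 0.007, 0, 0, 0], [20, 0, 0, 0, 0, 0, 0], [60, 0, 0, 0, 0, 0, 0], [60, 0, 0, 0, 0, 0, 0], [60, 0, 0, 0, 0, 0, 0]])

```text
clock: 33.3
tool_pos: [0.5766, -0.0075, 0.2176]
eef_rot: [1.0, -0.0, 0.001, 0.001]
contact_force: [-0.2, 0.2, 0.5]
opening: 0.6
finger_force: 0.0
```

play_rows(rows=[[60, 0, 0, -0.03, 0, 0, 0], [60, 0, 0, -0.05, 0, 0, 0], [60, 0, 0, -0.06, 0, 0, 0], [60, -0.02, 0, -0.05, 0, 0, 0], [60, -0.045, 0, 0, 0, 0, 0], [60, -0.045, 0, 0, 0, 0, 0], [60, 0, 0, 0, 0, 0, 0], [60, 0, 0, 0, 0, 0, 0]])

```text
clock: 34.3
tool_pos: [0.4669, -0.0071, 0.4074]
eef_rot: [1.0, -0.0, 0.002, 0.001]
contact_force: [0.7, 0.3, 0.4]
opening: 0.598
finger_force: 0.0
```

```bash
python3 - <<'E'
from h import *
s=status.get_state();print(s["opening"],s["clock"],np.round(s["tool_pos"],4))
im=save("wrist","w15.png")[:,:,::-1].copy(); th=np.linspace(0,2*np.pi,40)
raw=im.copy()
def circ(x,y,r,z,c): cv2.polylines(im,[w2px("wrist",np.c_[x+r*np.cos(th),y+r*np.sin(th),0*th+z],s).astype(np.int32)],True,c,1)
for x,y,r,h in ((.4386,.0268,.0125,.047),(.4267,-.0234,.0125,.047)): circ(x,y,r,.004,(255,0,0)); circ(x,y,r,h,(0,0,255))
z=lambda i,u,v,w,h,k:cv2.resize(i[v:v+h,u:u+w],None,fx=k,fy=k,interpolation=2)
u,v=w2px("wrist",[.43,.03,.03],s)[0].astype(int)
o=np.zeros((600,800,3),np.uint8); o[:300,:480]=cv2.resize(raw,(480,300),interpolation=cv2.INTER_AREA)
c=z(im,max(0,u-100),max(0,v-50),160,100,3); print(c.shape); o[300:600,:c.shape[1]]=c[:300,:480]
sc=save("scene","s15.png")[:,:,::-1]; P=_=w2px("scene",[.5,.03,.05]); print(P); u,v=P[0].astype(int); c=z(sc,max(0,u-80),max(0,v-75),160,150,2); o[:300,480:480+c.shape[1]]=c[:300,:320]
cv2.imwrite("pics/fin.png",o)
E
```

```text
0.5978813826412996 34.3 [ 0.4669 -0.0071  0.4074]
(300, 480, 3)
[[240.85466687 139.79095963]]
```

View pics/fin.png

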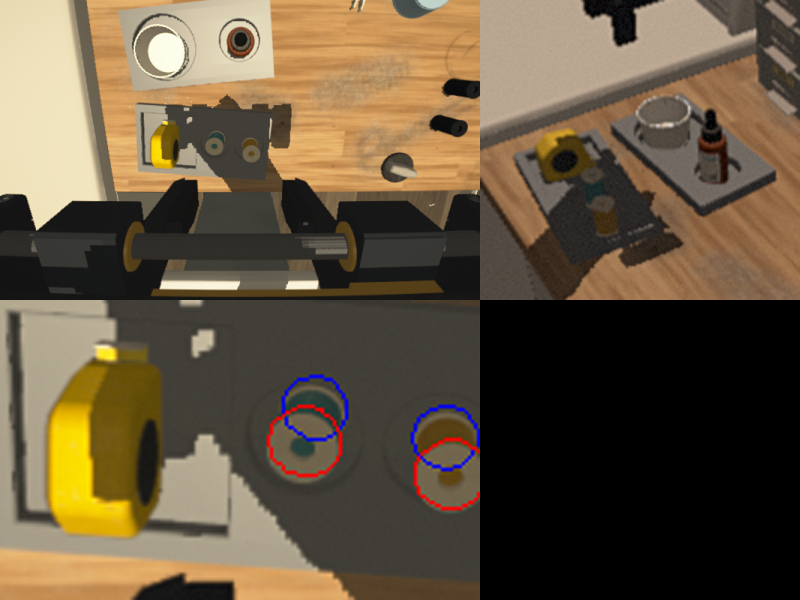

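The view shows the cap in the large recess and the dropper in the small one. Both spools match the upright model circles, and the tape is in the square. I check the tape's lean numerically against its pose at the start.

```bash
cat > fit.py <<'E'
from h import *
from scipy.optimize import differential_evolution as DE
def ymask(f,ctr,rad=45):
    im=cv2.imread(f); m=cv2.inRange(cv2.cvtColor(im,cv2.COLOR_BGR2HSV),(18,140,40),(34,255,255))
    w=np.zeros_like(m); cv2.circle(w,tuple(int(v) for v in ctr),rad,255,-1); m&=w
    m=cv2.morphologyEx(m,cv2.MORPH_OPEN,np.ones((2,2)))
    n,l,st,_=cv2.connectedComponentsWithStats(m); pts=np.vstack([np.argwhere(l==i)[:,::-1] for i in range(1,n) if st[i,4]>=15])
    o=np.zeros_like(m); cv2.fillConvexPoly(o,cv2.convexHull(pts.astype(np.int32)),1); return o
prof=[(-.028,.0),(.028,.0),(.028,.035),(.015,.053),(-.012,.053),(-.028,.035),(.036,.012),(.036,.016)]
V=np.array([(a,b,h) for a,h in prof for b in (-.0145,.0145)])
def run(views,x0,y0,yaw0,z0):
    M=[(n,st,ymask(f,w2px(n,[x0,y0,.03+z0],st)[0],rad)) for n,f,st,rad in views]
    def cost(p):
        X=V@Ro.from_euler("zyx",[p[2],p[3],p[4]]).as_matrix().T+[p[0],p[1],p[5]]; c=0
        for n,st,m in M:
            o=np.zeros_like(m); cv2.fillConvexPoly(o,cv2.convexHull(w2px(n,X,st).astype(np.float32)).round().astype(np.int32),1)
            c+=1-(o&m).sum()/(o|m).sum()
        return c/len(M)
    b=[(x0-.02,x0+.02),(y0-.02,y0+.02),(yaw0-.25,yaw0+.25),(-.3,.3),(-.3,.3),(z0-.004,z0+.012)]
    q=DE(cost,b,seed=1,maxiter=60,popsize=10,tol=1e-4); b2=b[:3]+[(-1e-4,1e-4)]*2+b[5:]
    q2=DE(cost,b2,seed=1,maxiter=60,popsize=10,tol=1e-4)
    print([int(m.sum()) for *_,m in M],"free",q.x.round(3),round(q.fun,3),"upright",q2.x.round(3),round(q2.fun,3))
s1=dict(tool_pos=[.4962,-.2697,.4047],eef_rot=[1,0,0,0])
run([("top","pics/t0.png",None,20),("scene","pics/s0.png",None,30),("wrist","pics/w1.png",s1,60)],.576,-.152,np.radians(-57.5),0)
s=status.get_state()
save("top","t16.png")
run([("top","pics/t8.png",None,20),("scene","pics/s15.png",None,30),("wrist","pics/w15.png",s,60)],.432,.099,np.radians(-4),.004)
print("mend frame pts use t=.43112,.04647 a=-3.64")
for l,z in (("dosing_cap",.044),("dropper_bottle",.1),("spool_a",.047)): print(l,spot("top",l),[o[:3] for o in cent("top",l,z,s,.2)])
E
timeout 400 python3 fit.py
```

```text
[332, 656, 2582] free [ 0.57  -0.142 -1.007  0.041  0.123  0.   ] 0.102 upright [ 5.710e-01 -1.430e-01 -1.014e+00  0.000e+00 -0.000e+00 -1.000e-03] 0.113
[322, 573, 2091] free [ 0.425  0.106 -0.053  0.192  0.156  0.003] 0.151 upright [ 0.427  0.101 -0.192  0.     0.     0.001] 0.174
mend frame pts use t=.43112,.04647 a=-3.64
dosing_cap [(0.53, array([0.571, 0.092, 0.009]))] [(0.61, array([ 0.5348, -0.4426,  0.044 ]), (416, 196, 13)), (0.57, array([0.559 , 0.0926, 0.044 ]), (198, 190, 13))]
dropper_bottle [(0.52, array([ 0.562, -0.011,  0.063]))] [(0.6, array([ 0.5601, -0.0141,  0.1   ]), (237, 186, 8))]
spool_a [(0.52, array([ 0.421, -0.025,  0.047])), (0.5, array([ 0.515, -0.325,  0.041])), (0.45, array([ 0.459, -0.312,  0.042]))] [(0.67, array([ 0.5123, -0.3227,  0.047 ]), (368, 206, 5))]
```

The three-view fit is weak because of the small, shadowed masks. The cap and dropper are fine. I refit using the three close wrist views of the placed tape.

```bash
sed -i '/^s1=dict/,$d' fit.py; cat > f2.py <<'E'
from fit import *
d=lambda p,q:dict(tool_pos=p,eef_rot=q)
run([("wrist","pics/w10.png",d([.429,.0288,.2609],[1,0,0,.001]),85),("wrist","pics/w12.png",d([.4524,-.0245,.2927],[1,-.001,.002,.001]),75),("wrist","pics/w15.png",d([.4669,-.0071,.4074],[1,0,.002,.001]),60)],.432,.099,np.radians(-4),.004)
s6=d([.575,-.1489,.2581],[.876,-.483,-.003,0]); s1=d([.4962,-.2697,.4047],[1,0,0,0]); s2=d([.4617,-.0098,.4448],[1,0,0,0])
run([("wrist","pics/w6.png",s6,85),("wrist","pics/w1.png",s1,60),("wrist","pics/w2.png",s2,50)],.576,-.150,np.radians(-57.5),0)
E
timeout 500 python3 f2.py
```

```text
[6097, 5057, 2091] free [ 0.424  0.102 -0.074  0.145  0.069  0.002] 0.066 upright [ 0.426  0.102 -0.114 -0.    -0.     0.   ] 0.087
[5073, 2582, 1915] free [ 0.571 -0.143 -0.979  0.01  -0.019 -0.002] 0.066 upright [ 0.571 -0.143 -0.978  0.    -0.    -0.001] 0.067
```

The close fit says the tape is pitched about 0.15 rad: its near end sits up on the recess lip, because the arm fell short of reach there. I regrip it with the tool tilted 6° (which gave reach before) and set it about 8 mm further away.

play_rows(rows=[[62, 0, -0.054, 0, 0, 0, 4], [62, 0, -0.054, 0, 0, 0, 0], [62, 0, 0, 0, 0, -3, 0], [62, 0, 0, 0, 0, -3, 0], [62, 0, 0, 0.05, 0, 0, 0], [62, 0, 0, 0.05, 0, 0, 0], [62, 0, 0, 0, 0, 0, 0], [62, 0, 0, 0, 0, 0, 0]], grip_force=15)

```text
clock: 35.9
tool_pos: [0.4603, 0.1017, 0.3085]
eef_rot: [0.998, -0.035, -0.051, -0.001]
contact_force: [-0.1, -0.3, 0.6]
opening: 0.623
finger_force: 0.0
```

```bash
cat > f3.py <<'E'
from fit import *
s=status.get_state();R=Ro.from_quat(s["eef_rot"]).as_matrix();P=np.array(s["tool_pos"]);print(P.round(4),R.round(3),np.round(s["q"],2),s["opening"],s["clock"])
save("wrist","w17.png")
d=lambda p,q:dict(tool_pos=p,eef_rot=q)
run([("wrist","pics/w17.png",s,90),("wrist","pics/w12.png",d([.4524,-.0245,.2927],[1,-.001,.002,.001]),75)],.426,.102,np.radians(-4),.004)
g=np.array([.441,.102,.0414]); T=g-.147*R[:,2]; print("target TCP",T,"shift",R.T@(T-P))
E
python3 f3.py
```

```text
[0.4603 0.1017 0.3085] [[ 0.992 -0.07  -0.101]
 [-0.07  -0.998  0.006]
 [-0.101  0.001 -0.995]] [ 0.04  0.72 -0.55  2.05  0.56  0.61 -2.54] 0.6229685440821778 35.9
[3427, 5057] free [ 0.425  0.104 -0.084  0.055  0.061  0.   ] 0.058 upright [ 0.427  0.101 -0.088 -0.    -0.     0.001] 0.068
target TCP [0.45582944 0.10108264 0.18764721] shift [0.00777727 0.00084531 0.12065682]
```

play_rows(rows=[[62, 0.004, 0.001, 0.04, 0, 0, 0], [62, 0.004, 0, 0.04, 0, 0, 0], [62, 0, 0, 0.025, 0, 0, 0], [62, 0, 0, 0, 0, 0, 0], [62, 0, 0, 0, 0, 0, 0]])

```text
clock: 36.58
tool_pos: [0.4577, 0.1006, 0.2035]
eef_rot: [0.998, -0.035, -0.05, -0.002]
contact_force: [-0.4, 0.5, -0.3]
opening: 0.617
finger_force: 0.0
```

```bash
python3 - <<'E'
from h import *
s=status.get_state();R=Ro.from_quat(s["eef_rot"]).as_matrix();P=np.array(s["tool_pos"]);print(P.round(4),R.round(3),np.round(s["q"],2),s["contact_force"])
T=np.array([.441,.102,.0414])-.147*R[:,2]; print("shift",R.T@(T-P))
E
```

```text
[0.4577 0.1006 0.2035] [[ 0.993 -0.07  -0.1  ]
 [-0.07  -0.998  0.007]
 [-0.1    0.    -0.995]] [-0.12  0.89 -0.3   2.11  0.67  0.32 -2.62] [-0.39445996  0.50770015 -0.25188891]
shift [-0.00047784 -0.00031055  0.01600762]
```

play_rows(rows=[[62, 0, 0, 0, 0, 0, -5], [62, 0, 0, 0, 0, 0, 0]])

```text
clock: 36.83
tool_pos: [0.4575, 0.1002, 0.2034]
eef_rot: [0.999, 0.008, -0.05, -0.004]
contact_force: [0.7, 0.3, 0.0]
opening: 0.622
finger_force: 0.0
```

```bash
python3 - <<'E'
from h import *
s=status.get_state();R=Ro.from_quat(s["eef_rot"]).as_matrix();P=np.array(s["tool_pos"]);print(P.round(4),R.round(3),np.round(s["q"],3),s["contact_force"])
T=np.array([.441,.102,.0414])-.147*R[:,2]; print("shift",R.T@(T-P))
E
```

```text
[0.4575 0.1002 0.2034] [[ 0.995  0.015 -0.1  ]
 [ 0.016 -1.     0.007]
 [-0.1   -0.008 -0.995]] [-0.106  0.895 -0.321  2.114  0.705  0.328 -2.566] [0.68763267 0.29805911 0.01569515]
shift [-0.00025781 -0.0006291   0.01585705]
```

play_rows(rows=[[62, 0, 0, 0.008, 0, 0, 0], [62, 0, 0, 0.008, 0, 0, 0], [62, 0, 0, 0, 0, 0, 0], [20, 0, 0, 0, 0, 0, 0], [20, 0, 0, 0, 0, 0, 0], [20, 0, 0, 0, 0, 0, 0], [20, 0, 0, 0, 0, 0, 0], [20, 0, 0, 0, 0, 0, 0]])

```text
clock: 37.83
tool_pos: [0.4552, 0.1003, 0.1862]
eef_rot: [0.999, 0.008, -0.051, -0.003]
contact_force: [1.2, -0.2, 0.9]
opening: 0.343
finger_force: 14.6
```

```bash
python3 - <<'E'
from h import *
s=status.get_state();R=Ro.from_quat(s["eef_rot"]).as_matrix();P=np.array(s["tool_pos"]);print(P.round(4),R.round(3),np.round(s["q"],3),s["contact_force"],s["opening"],s["finger_force"])
E
```

```text
[0.4552 0.1003 0.1862] [[ 0.995  0.017 -0.102]
 [ 0.017 -1.     0.006]
 [-0.102 -0.007 -0.995]] [-0.136  0.926 -0.274  2.121  0.72   0.277 -2.577] [ 1.20378618 -0.16615239  0.86568054] 0.34282800793036977 14.638577558721408
```

play_rows(rows=[[20, -0.0025, 0, -0.025, 0, 0, 0], [20, 0, 0, 0, 0, 3, 0], [20, 0.001, 0, 0.012, 0, 0, 0], [20, 0.0005, 0, 0.007, 0, 0, 0], [20, 0, 0, 0, 0, 0, 0]])

```text
clock: 38.45
tool_pos: [0.4555, 0.1003, 0.191]
eef_rot: [1.0, 0.009, -0.026, -0.003]
contact_force: [0.8, 0.5, -1.2]
opening: 0.344
finger_force: 14.6
```

```bash
python3 - <<'E'
from h import *
s=status.get_state();R=Ro.from_quat(s["eef_rot"]).as_matrix();P=np.array(s["tool_pos"]);print(P.round(4),R.round(3),np.round(s["q"],3),s["contact_force"],s["opening"],s["finger_force"], "grasp",P+.147*R[:,2])
E
```

```text
[0.4555 0.1003 0.191 ] [[ 0.998  0.017 -0.053]
 [ 0.017 -1.     0.005]
 [-0.053 -0.006 -0.999]] [-0.19   0.907 -0.193  2.146  0.731  0.196 -2.592] [ 0.80873277  0.49135071 -1.23452724] 0.34442150434641566 14.642431142060559 grasp [0.44775224 0.10113101 0.04421286]
```

play_rows(rows=[[20, 0, 0, 0.003, 0, 0, 0], [20, 0, 0, 0.003, 0, 0, 0], [20, 0, 0, 0, 0, 0, 0], [55, 0, 0, 0, 0, 0, 0], [55, 0, 0, 0, 0, 0, 0], [55, 0, 0, 0, 0, 0, 0]])

```text
clock: 39.2
tool_pos: [0.4553, 0.1002, 0.1861]
eef_rot: [1.0, 0.008, -0.025, -0.003]
contact_force: [-0.6, 0.8, -0.4]
opening: 0.55
finger_force: 0.0
```

play_rows(rows=[[55, 0, 0, -0.05, 0, 0, 0], [55, 0, 0, -0.06, 0, 0, 0], [55, 0, 0, -0.03, 0, 3, 0], [55, 0, 0.05, -0.03, 0, 0, 0], [55, 0, 0.05, 0, 0, 0, 0], [55, 0, 0.02, 0, 0, 0, 0], [55, 0, 0, 0, 0, 0, 0], [55, 0, 0, 0, 0, 0, 0]])

```text
clock: 40.2
tool_pos: [0.4644, -0.0195, 0.3551]
eef_rot: [1.0, 0.009, 0.001, -0.004]
contact_force: [-0.6, -0.2, -0.2]
opening: 0.549
finger_force: 0.0
```

```bash
cat > f4.py <<'E'
from fit import *
s=status.get_state();R=Ro.from_quat(s["eef_rot"]).as_matrix();P=np.array(s["tool_pos"]);print(P.round(4),R.round(3),s["opening"],s["clock"])
save("wrist","w18.png"); save("scene","s18.png")
run([("wrist","pics/w18.png",s,70)],.434,.101,0,.004)
run([("wrist","pics/w18.png",s,70),("scene","pics/s18.png",None,30)],.434,.101,0,.004)
for o in cent("wrist","spool_a",.047,s): print(o)
E
python3 f4.py
```

```text
[ 0.4644 -0.0195  0.3551] [[ 1.     0.018  0.002]
 [ 0.018 -1.     0.008]
 [ 0.002 -0.008 -1.   ]] 0.5493995051407523 40.2
[3103] free [ 0.433  0.103 -0.032  0.108  0.056  0.   ] 0.067 upright [ 0.436  0.102 -0.125 -0.    -0.     0.   ] 0.086
[3103, 570] free [ 0.436  0.102 -0.052  0.081  0.057  0.003] 0.098 upright [ 0.437  0.101 -0.126  0.    -0.     0.003] 0.112
(0.86, array([0.4423, 0.0259, 0.047 ]), (271, 202, 19), array([86, 85, 68]))
(0.83, array([ 0.4324, -0.023 ,  0.047 ]), (326, 214, 19), array([103,  87,  57]))
(0.63, array([ 0.4647, -0.2853,  0.047 ]), (621, 186, 21), array([14, 14, 13]))
(0.51, array([ 0.5194, -0.2828,  0.047 ]), (635, 124, 12), array([16, 14, 13]))
```

```bash
python3 -c "
from plant import r
print(r.finish_job())"
```

```text
the job is handed in; nothing more can be done
None
```

I placed both kits and handed in the job at about 40 s on the clock. All five things measured inside their recess limits and were let go. The tape's upright angle is the one thing I couldn't confirm: the last camera fits read 0.08–0.11 rad against the 0.12 limit.

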